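# Change the cassettes in a bench reader

## Robot

A 7-joint arm with a two-finger parallel gripper is mounted at the origin on the work surface. World frame = base frame: x ahead of the robot, y to its left, z up, the work surface at z = 0. Lengths are in m, angles in rad, forces in N, time in s.
With the tool pointing down it reaches from about 0.4 to 0.85 m from the base axis. Payload 10.4 kg.
Tool frame: the origin (TCP) lies at the very end of the fingers, on their centre line; the grasp point (between the pads) lies 19 mm behind it; z points along the fingers, x is the direction in which the jaws open and shut, and the axes are right-handed (so a half turn about z gives the same grasp; the last joint's range is limited). The gripper opens to 87 mm and grips with 3 to 60 N. Pads are 19 mm wide; open, the fingers measure 117 mm over their backs; the gripper's body (75 mm by 190 mm) begins 51 mm behind the grasp point.
Start: joints at [-1.241, 0.332, -0.065, 1.46, 0.022, 1.35, -0.088], TCP at [0.216, 0.587, 0.223] pointing down, gripper open.
Joint ranges: [-2.6, 2.6], [-0.5, 2.12], [-1.47, 1.34], [0.16, 2.42], [-1.27, 4.41], [0.06, 2.06], [-2.6, 2.6]. Speed limits (rad/s): [2.22, 2.22, 2.79, 2.79, 3.14, 3.14, 3.14].

## Interface

Orientations are given as a unit quaternion [x, y, z, w].
In Python, from station import manip, read_camera, camera_params, workorder gives the robot as it stands.
- The arm moves only by the tool carry_out, never from a script. Its argument "targets" is a list that holds one entry, the list of rows, each a list of 5 numbers: the gripper's target within -1 to 1 (shut at 1, half-way at 0, fully open at -1), then the shift along the tool's x, y, z in m, then the turn about the tool's z in rad. In form: [[[claw, x, y, z, roll], ...]]. A call has exactly 5 rows; each row is the pose to reach, as a shift and turn from the pose commanded when the call began, along the tool's axes at that moment; what a row does not reach only later rows make up. A row lasts 1/8 s, in which the tool goes at most 62.5 mm and 10.7 degrees, less where a joint would pass 70% of its speed; a pose out of reach is approached as far as the arm can. A call with a gripper value outside its range is refused whole. The fingers move at their own pace and stop on an object; the grip force is fixed at half the most. Time passes only in rows, so rows that repeat a pose let the fingers close, or fill a call up. It gives the time, the measured TCP pose, the force and the opening at its end, in the units of the state.
- manip.observe(): the state, without advancing time (a new reading comes with each control period).
- read_camera(name): name is "scene" or "top" or "wrist"; returns (picture, depth): 400x640x3 uint8, red, green, blue; 400x640 float32, m along the optical axis (not along the pixel's ray), 0 where there is no reading.
- camera_params(name): a dict with "camera_matrix" (3x3 intrinsics, pixels), "dist" ([k1, k2, p1, p2, k3] as OpenCV has them; the pictures are not rectified), "R" (3x3) and "t" (3): a world point X has camera coordinates R X + t; the wrist camera has in their place "hand_eye" (4x4, takes a point from camera to tool coordinates, whose origin is the TCP and whose axes are the tool frame's). Camera axes: x right, y down, z forward; pixel columns grow to the right and rows downward; lengths in m; the calibration is good to about 2 mm. A picture is of the moment at which its call begins: read the wrist's pose just before it. camera_params takes no time and is no camera call.
- workorder.sign_off(): hands the job in, once; it reports no verdict.
The state is a dict: "clock": time; "joints": joint angles; "joint_vel": joint speeds; "joint_efforts": joint torques, N m; "ee_pos": TCP position; "ee_rot": TCP orientation; "wrist_force": force on the tool from outside, world axes, zero at the start; "moment": the same for the moment, N m; "grip_width": finger opening in m.
Only numpy, scipy, OpenCV 4.12 (cv2) and the standard library are available. Lean on these libraries where they do the work, as an engineer would, in place of code of your own. Each camera call takes 0.05 s, during which the arm holds its last target.

## Task

Change the cassettes in the reader. First press the red stop button right down and let it go; then take every spent cassette out of the reader's slots and put it in the grey tray, and slide each fresh cassette lying on the bench, leading edge first and right way up, fully home into a slot of its own. When all are in, turn the red button clockwise to its end stop to re-arm the reader; do not knock over the tube rack.

Things in the scene. Friction and masses are not known exactly. Their poses are not given: they have to be found in the camera images.
- reader: white low bench reader, fixed. Origin under the middle of its slotted deck; x points into the slots, away from the robot, z up. Deck x -60 (front) to +60, y -145 to +145, floor 12 thick, four horizontal slots 60 wide side by side at y -105, -35, +35, +105, 10 mm walls between. Roof from x -20, its top at z 42; housing 75 high from x +60 to +150
- slot1 (a point): mouth of slot 1 (rightmost, reader y -105): mid floor, 12 above bench, at the front edge; axes as reader. From it a slot is an open-topped sill for 40 (cheeks 8 high, round noses), then roofed, 12 high inside, to the end wall at 110. Load: lower the cassette with its leading edge over the sill, short of the roof, then slide straight in. Unload: pull back 75 before lifting
- slot2 (a point): mouth of slot 2 (reader y -35), same shape as slot 1. Fully home: cassette on the slot floor against the end wall, its origin 55 past the mouth point and level with it, its rear edge flush with the sill's front, its grip standing over the sill 12 mm clear of the roof
- slot3 (a point): mouth of slot 3 (reader y +35), same shape as slot 1
- slot4 (a point): mouth of slot 4 (leftmost, reader y +105), same shape as slot 1
- fresh1: fresh white cassette: plate 110 (its x) x 54 (y) x 8, with one upright grey grip 24 (x) x 12 (y), from z 8 to 48, centred at x -40; 75 to 150 g. Origin: centre of the plate's underside; x to the leading edge that enters the slot first, z up. At the start it lies flat on the bench to the robot's right of the reader. Absent in some runs (None).
- fresh2: fresh white cassette: plate 110 (its x) x 54 (y) x 8, with one upright grey grip 24 (x) x 12 (y), from z 8 to 48, centred at x -40; 75 to 150 g. Origin: centre of the plate's underside; x to the leading edge that enters the slot first, z up. At the start it lies flat on the bench to the robot's right of the reader. Absent in some runs (None).
- fresh3: fresh white cassette: plate 110 (its x) x 54 (y) x 8, with one upright grey grip 24 (x) x 12 (y), from z 8 to 48, centred at x -40; 75 to 150 g. Origin: centre of the plate's underside; x to the leading edge that enters the slot first, z up. At the start it lies flat on the bench to the robot's right of the reader. Absent in some runs (None).
- spent1: spent white cassette: plate 110 (its x) x 54 (y) x 8, with one upright grey grip 24 (x) x 12 (y), from z 8 to 48, centred at x -40; 75 to 150 g. Origin: centre of the plate's underside; x to the leading edge that enters the slot first, z up. It looks like a fresh one; at the start it sits home in slot 1. Absent in some runs (None).
- spent2: spent white cassette: plate 110 (its x) x 54 (y) x 8, with one upright grey grip 24 (x) x 12 (y), from z 8 to 48, centred at x -40; 75 to 150 g. Origin: centre of the plate's underside; x to the leading edge that enters the slot first, z up. It looks like a fresh one; at the start it sits home in slot 2. Absent in some runs (None).
- spent3: spent white cassette: plate 110 (its x) x 54 (y) x 8, with one upright grey grip 24 (x) x 12 (y), from z 8 to 48, centred at x -40; 75 to 150 g. Origin: centre of the plate's underside; x to the leading edge that enters the slot first, z up. It looks like a fresh one; at the start it sits home in slot 3. Absent in some runs (None).
- spent4: spent white cassette: plate 110 (its x) x 54 (y) x 8, with one upright grey grip 24 (x) x 12 (y), from z 8 to 48, centred at x -40; 75 to 150 g. Origin: centre of the plate's underside; x to the leading edge that enters the slot first, z up. It looks like a fresh one; at the start it sits home in slot 4. Absent in some runs (None).
- tray: grey open discard tray, fixed, 170 x 170 outside, 25 high, walls and floor 4 to 5 thick. Origin: centre of its underside; x, y along its sides, z up. Two cassettes fit side by side along its x (at y = +40 and -40), three do not lie flat
- stop_box: yellow stop-button housing, fixed, 80 x 80 x 50. Origin: centre of its underside
- stop_top (a point): middle of the top of the red mushroom button's grip bar, 96 above the bench when up. A disc 46 across, 66 to 74 above the bench, carries a bar 44 long (point x) x 14 wide (point y) x 22 tall. The point turns and sinks with the button, z up; press down on the bar, twist it by its long sides
- stop_press (a joint): travel of the button, m: 0 up, 0.008 fully down; a spring (about 1 N at the top, 6 N at the bottom) lifts it again when let go. The press counts from 0.006 held 0.1 s
- stop_turn (a joint): turn of the button, rad: grows clockwise seen from above, from 0 to the end stop at 1.2; it starts between 0 and 0.25 and stays where it is left (friction 0.04 N m). Re-armed above 1.0
- tube_rack: white rack of capped tubes left of the reader's housing, 70 x 160 (its y) x 98 tall; leave standing. Origin: centre of its underside
Things that resemble listed ones, but are neither listed nor needed, are in the scene too. Leave any orange look-alike of the fresh2 alone. What is shaped like the spent1 but purple is not meant.

How it is judged:
On the way, in this order (a step that is already met when the one before it is completed fails the run):
1. the stop button is pressed right down, before any spent cassette is taken out or any fresh one put in (value of joint stop_press above 0.006 m and horizontal distance between each of fresh1, fresh2, fresh3 and reader above 0.16 m and x of each of spent1, spent2, spent3, spent4 in the frame of reader above -0.03 m), for 0.1 s.
2. every spent cassette is in the tray and every fresh one fully home in a slot (x of fresh1 in the frame of reader between -0.012 and 0.006 m and y of fresh1 in the frame of reader between -0.14 and 0.14 m and z of fresh1 in the frame of reader between 0.006 and 0.02 m and angle between the x axis of each of fresh1, fresh2, fresh3 and the x axis of reader, either way round below 0.1 rad and angle between each of fresh1, fresh2, fresh3's own z axis and vertical below 0.12 rad and x of fresh2 in the frame of reader between -0.012 and 0.006 m and y of fresh2 in the frame of reader between -0.14 and 0.14 m and z of fresh2 in the frame of reader between 0.006 and 0.02 m and x of fresh3 in the frame of reader between -0.012 and 0.006 m and y of fresh3 in the frame of reader between -0.14 and 0.14 m and z of fresh3 in the frame of reader between 0.006 and 0.02 m and x of spent1 in the frame of tray between -0.08 and 0.08 m and y of spent1 in the frame of tray between -0.08 and 0.08 m and z of each of spent1, spent2, spent3, spent4 in the frame of tray below 0.06 m and x of spent2 in the frame of tray between -0.08 and 0.08 m and y of spent2 in the frame of tray between -0.08 and 0.08 m and x of spent3 in the frame of tray between -0.08 and 0.08 m and y of spent3 in the frame of tray between -0.08 and 0.08 m and x of spent4 in the frame of tray between -0.08 and 0.08 m and y of spent4 in the frame of tray between -0.08 and 0.08 m), for 0.2 s.
3. the button is turned clockwise to its end stop (value of joint stop_turn above 1 rad), for 0.1 s.
At the end, for the whole second after the job is handed in: Every fresh cassette lies in a slot, right way up, within 7 mm of fully home; every spent one is inside the tray; the button is turned past 1.0 rad and up; all at rest and let go (all of step 2 and linear speed of each of fresh1, fresh2, fresh3, spent1, spent2, spent3, spent4 below 0.02 m/s and value of joint stop_turn above 1 rad and value of joint stop_press below 0.003 m); the robot touches nothing.
It fails at once if the tube rack is knocked over (angle between tube_rack's own z axis and vertical above 0.6 rad).
Of fresh1, fresh2, fresh3 only 2 to 3 are there at a start; the rules pass over those that are not, and their reading is None.
Of spent1, spent2, spent3, spent4 only 1 to 2 are there at a start; the rules pass over those that are not, and their reading is None.
At some moment in a run one of fresh1, fresh2, fresh3 may be knocked a few centimetres aside while the robot is not near it.
Once in a run the grip may slacken for a moment while it holds something.
It also fails if it takes over 210 s, if anything falls off the work surface, if the arm or the gripper's body presses on something with over 40 N, if the wrist force passes 120 N, or if a joint passes its speed limit or range.

## Working session

There is one attempt and no reset: what is moved stays moved. The work goes in short steps, Python scripts to look and compute and a tool call to move; the robot and the scene stay as the last step left them, time stands still between calls to the robot, and variables do not carry over. Pictures are saved under pics/ and viewed, and the job is handed in when it is done.

Besides the shell and the picture viewer there is one more tool, called after "Emit:" by a JSON object that holds its "name" and its "arguments", one argument or row to a line. carry_out: Moves the arm, as the interface text tells. Its arguments: {"type":"object","properties":{"targets":{"type":"array"}},"required":["targets"]}

```bash
ls; mkdir -p pics
python3 - <<'E'
from station import manip, read_camera, camera_params
import cv2,numpy as np
print(manip.observe())
for n in ["scene","top","wrist"]:
    p,d=read_camera(n); cv2.imwrite(f"pics/a_{n}.png",p[:,:,::-1]); np.savez(f"a_{n}.npz",p=p,d=d)
    c=camera_params(n); print(n,{k:np.round(np.array(v),4).tolist() for k,v in c.items() if k not in()})
E
```

```text
pics
{'clock': 0.0, 'joints': array([-1.24059438,  0.33289492, -0.06469112,  1.46095584,  0.02159321,
        1.34991029, -0.08852984]), 'joint_vel': array([ 0.00075241,  0.00063228, -0.00153339, -0.0002988 , -0.00148169,
        0.0003929 ,  0.00211123]), 'joint_efforts': array([-1.53193005e-04, -6.23250532e+01,  2.46937521e-02, -3.89889979e+01,
       -6.13358058e-02,  3.97252408e-02,  1.81412051e-04]), 'ee_pos': array([0.2158265 , 0.58612677, 0.2217326 ]), 'ee_rot': array([ 8.20227133e-01,  5.72037505e-01, -5.84921688e-04,  4.47717967e-04]), 'wrist_force': array([0.37628419, 0.10978103, 0.24694043]), 'moment': array([ 0.0679203 , -0.01810123,  0.03240901]), 'grip_width': 0.086879506653641}
scene {'camera_matrix': [[413.7009, 0.0, 316.2855], [0.0, 413.7009, 199.3874], [0.0, 0.0, 1.0]], 'dist': [-0.0154, 0.0, 0.0, 0.0, 0.0], 'R': [[0.1832, 0.983, 0.0102], [0.8655, -0.1564, -0.4759], [-0.4662, 0.096, -0.8795]], 't': [-0.0614, -0.3828, 1.393]}
top {'camera_matrix': [[437.7316, 0.0, 308.1596], [0.0, 437.7316, 201.0571], [0.0, 0.0, 1.0]], 'dist': [0.014, 0.0, 0.0, 0.0, 0.0], 'R': [[0.0086, -0.9999, -0.0069], [-0.999, -0.0083, -0.043], [0.043, 0.0072, -0.9991]], 't': [-0.0071, 0.4638, 1.4232]}
wrist {'camera_matrix': [[321.6299, 0.0, 319.901], [0.0, 321.6299, 195.2854], [0.0, 0.0, 1.0]], 'dist': [-0.0024, 0.0, 0.0, 0.0, 0.0], 'hand_eye': [[1.0, 0.0013, 0.0003, 0.0007], [-0.0013, 0.9632, 0.2689, -0.0723], [0.0001, -0.2689, 0.9632, -0.1621], [0.0, 0.0, 0.0, 1.0]]}
```

View pics/a_top.png

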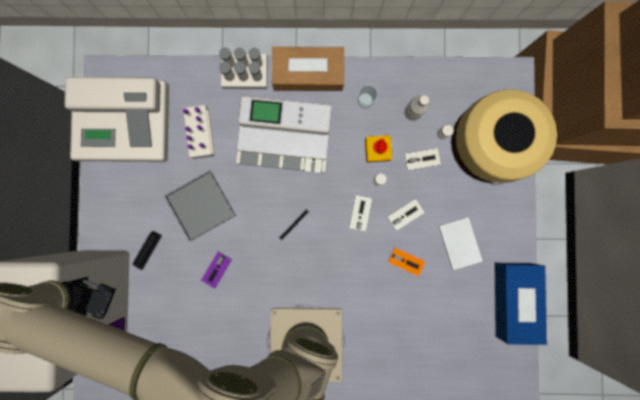

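View pics/a_scene.png

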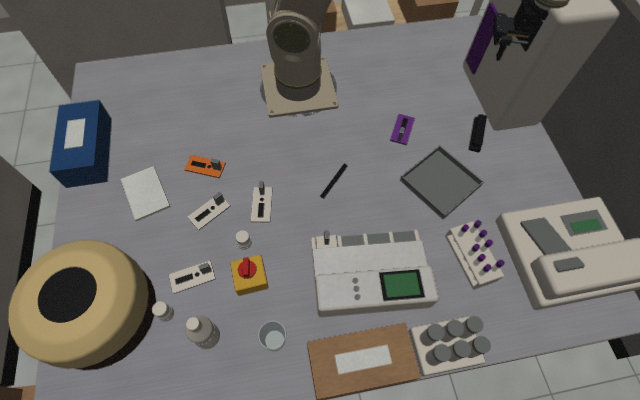

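View pics/a_wrist.png

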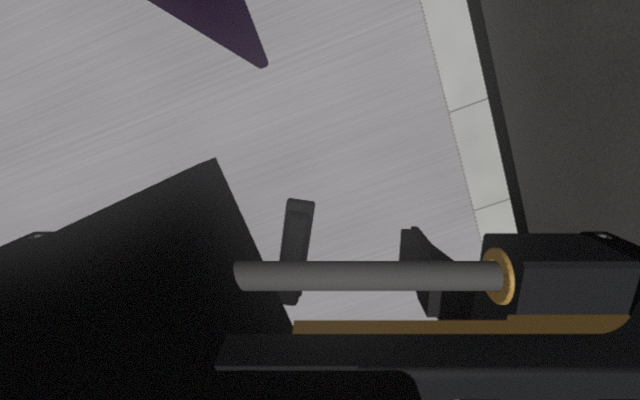

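```bash
cat > h.py <<'E'
import numpy as np,cv2
from station import manip, read_camera, camera_params
from scipy.spatial.transform import Rotation as Ro
def cam(n,st=None):
    c=camera_params(n);K=np.array(c["camera_matrix"]);D=np.array(c["dist"],float)
    if n=="wrist":
        H=np.array(c["hand_eye"]);T=np.eye(4);T[:3,:3]=Ro.from_quat(st["ee_rot"]).as_matrix();T[:3,3]=st["ee_pos"]
        M=T@H
        return K,D,M[:3,:3],M[:3,3]   # cam->world
    R=np.array(c["R"]);t=np.array(c["t"]);return K,D,R.T,-R.T@t
def rays(c,uv):
    K,D,R,o=c
    p=cv2.undistortPoints(np.array(uv,float).reshape(-1,1,2),K,D).reshape(-1,2)
    return o,(R@np.c_[p,np.ones(len(p))].T).T
def onz(c,uv,z):
    o,d=rays(c,uv);z=np.asarray(z,float)*np.ones(len(d));s=(z-o[2])/d[:,2];return o+d*s[:,None]
def proj(c,X):
    K,D,R,o=c;rv=cv2.Rodrigues(R.T)[0];return cv2.projectPoints(np.array(X,float).reshape(-1,1,3),rv,-R.T@o,K,D)[0].reshape(-1,2)
def cloud(c,d):
    K,D,R,o=c;v,u=np.mgrid[0:400,0:640]
    p=cv2.undistortPoints(np.stack([u,v],-1).reshape(-1,1,2).astype(float),K,D).reshape(-1,2)
    P=np.c_[p,np.ones(len(p))]*d.reshape(-1,1)
    return (o+P@R.T).reshape(400,640,3)
E
python3 - <<'E'
import numpy as np,cv2
t=np.load("a_top.npz")["p"][:,:,::-1];s=np.load("a_scene.npz")["p"][:,:,::-1]
cv2.imwrite("pics/b1.png",cv2.resize(t[80:290,140:460],None,fx=2.5,fy=2.5,interpolation=cv2.INTER_CUBIC))
cv2.imwrite("pics/b2.png",cv2.resize(s[140:330,160:480],None,fx=2.5,fy=2.5,interpolation=cv2.INTER_CUBIC))
E
```

```text
(no output)
```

View pics/b1.png

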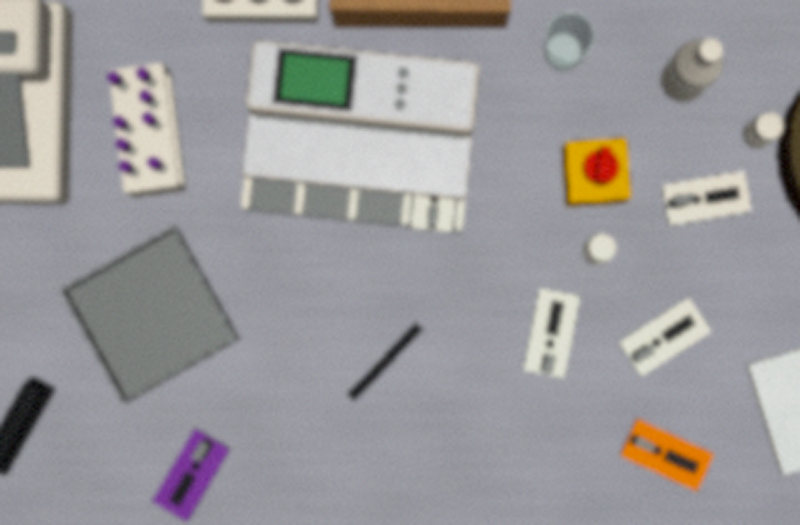

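View pics/b2.png

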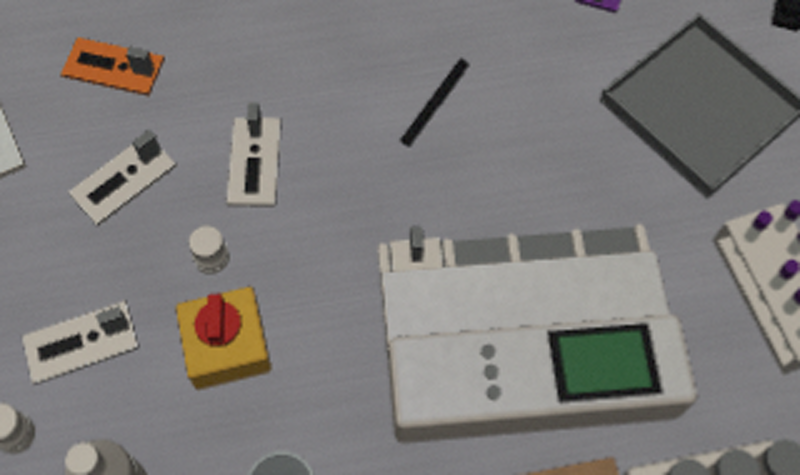

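```bash
cat > m1.py <<'E'
from h import *
import sys
pre=sys.argv[1] if len(sys.argv)>1 else "a"
for n in ["top","scene"]:
    z=np.load(f"{pre}_{n}.npz");p=z["p"];c=cam(n)
    hsv=cv2.cvtColor(p,cv2.COLOR_RGB2HSV)
    P=cloud(c,z["d"])
    f=p.astype(int)
    m=((f[...,0]-f[...,2]>3)&(f.min(-1)>110)).astype(np.uint8)*255
    cv2.imwrite(f"pics/m_{n}.png",m)
    cs,_=cv2.findContours(m,cv2.RETR_EXTERNAL,cv2.CHAIN_APPROX_NONE)
    for k in cs:
        if cv2.contourArea(k)<150: continue
        X=onz(c,k.reshape(-1,2).astype(float),0.008)
        r=cv2.minAreaRect((X[:,:2]*1000).astype(np.float32))
        mm=np.zeros(m.shape,np.uint8);cv2.drawContours(mm,[k],-1,255,-1)
        if not(25<min(r[1])<90): continue
        # dark pixels inside, in plate coords
        print(n,np.round(k.reshape(-1,2).mean(0)),"ctr",np.round(r[0],1),"size",np.round(r[1],1),"ang",round(r[2],1),"zmed",np.round(np.median(P[...,2][mm>0]),4))
E
python3 m1.py
```

```text
top [ 28. 273.] ctr [219.1 902.4] size [ 71.  188.9] ang 0.4 zmed 0.4196
top [406. 261.] ctr [ 269.9 -324.1] size [120.1  63.7] ang 65.7 zmed 0.0074
top [406. 214.] ctr [ 423.6 -321.7] size [ 55.4 110.7] ang 32.0 zmed 0.0085
top [360. 214.] ctr [ 426.9 -174. ] size [ 55.9 110. ] ang 78.5 zmed 0.0083
top [298. 160.] ctr [591.8  30.4] size [179.1  51.4] ang 83.0 zmed 0.0207
top [422. 159.] ctr [ 606.  -376.7] size [ 57.4 112.5] ang 9.9 zmed 0.0079
top [198. 131.] ctr [691.9 362.1] size [172.7  85.1] ang 7.8 zmed 0.0487
top [420. 105.] ctr [ 786.4 -372.2] size [65.5 66.1] ang 33.5 zmed 0.1093
top [308.  64.] ctr [917.5   3. ] size [ 43.7 129.5] ang 0.4 zmed 0.083
scene [588. 393.] ctr [1056.2  496.2] size [130.9  31.9] ang 89.9 zmed -0.7506
scene [624. 390.] ctr [1060.   589.6] size [76.3 44.8] ang 78.9 zmed -0.7507
scene [557. 376.] ctr [1001.2  458.3] size [70.5 79.1] ang 0.4 zmed -0.7505
scene [363. 359.] ctr [883.4   9.4] size [130.1  44.3] ang 89.9 zmed 0.0827
scene [594. 366.] ctr [994.9 547. ] size [ 83.2 136.7] ang 0.4 zmed -0.7505
scene [192. 328.] ctr [ 739.1 -384. ] size [30.6 57.8] ang 82.2 zmed 0.1471
scene [159. 308.] ctr [ 675.5 -461.9] size [34.5 35.6] ang 39.7 zmed 0.059
scene [191. 276.] ctr [ 606.8 -379.2] size [ 54.4 110.4] ang 10.4 zmed 0.0075
scene [208. 212.] ctr [ 424.4 -324.5] size [ 54.1 110.4] ang 33.2 zmed 0.0074
scene [261. 203.] ctr [ 428.7 -176.3] size [ 54.7 109.1] ang 79.1 zmed 0.0072
scene [ 75. 134.] ctr [  79.2 -716.5] size [104.1  51.3] ang 0.0 zmed 0.0921
```

```bash
cat > m2.py <<'E'
from h import *
def big(m):
    n,l,s,_=cv2.connectedComponentsWithStats(m.astype(np.uint8));i=1+np.argmax(s[1:,4]);return l==i
def rect(X): 
    r=cv2.minAreaRect((X*1000).astype(np.float32));return np.round(r[0],1),np.round(r[1],1),round(r[2],2)
for n in ["top","scene"]:
    z=np.load(f"a_{n}.npz");p=z["p"];c=cam(n);P=cloud(c,z["d"]);f=p.astype(int)
    hsv=cv2.cvtColor(p,cv2.COLOR_RGB2HSV)
    xyR=(abs(P[...,0]-.68)<.16)&(abs(P[...,1]-.07)<.2)
    for nm,lo,hi in [("housing",.068,.082),("roof",.034,.050),("cheek",.016,.027)]:
        m=xyR&(P[...,2]>lo)&(P[...,2]<hi);m=big(m)
        print(n,nm,m.sum(),rect(P[m][:,:2]),np.median(P[m][:,2]).round(4))
    yel=(hsv[...,0]>18)&(hsv[...,0]<32)&(hsv[...,1]>150)&(f[...,0]>120)
    m=big(yel|((hsv[...,0]<8)|(hsv[...,0]>172))&(hsv[...,1]>150));v,u=np.nonzero(m);
    zz=P[...,2][big(yel)]
    mm=m&(P[...,2]>.044)&(P[...,2]<.056);print(n,"box",rect(P[mm][:,:2]),np.median(zz).round(4))
    red=((hsv[...,0]<8)|(hsv[...,0]>172))&(hsv[...,1]>150)&(abs(P[...,0]-.63)<.1)&(abs(P[...,1]+.25)<.1)
    b=red&(P[...,2]>.086);X=P[b]
    print(n,"red",red.sum(),"bar",b.sum(),X.mean(0).round(4), rect(X[:,:2]) if b.sum() else 0, np.percentile(X[:,2],90) if b.sum() else 0)
    dk=np.all(abs(P[...,:2]-np.array([.45,.34]))<.16,axis=-1)
    m=dk&(P[...,2]>.014)&(P[...,2]<.035);m=big(cv2.morphologyEx(m.astype(np.uint8),cv2.MORPH_CLOSE,np.ones((3,3))))&m
    print(n,"tray",m.sum(),rect(P[m][:,:2]))
    # rack
    g=(abs(P[...,0]-.69)<.12)&(abs(P[...,1]-.36)<.1)&(P[...,2]>.03)
    print(n,"rack",rect(P[g][:,:2]),P[g][:,2].max())
    # spent grip
    s=(abs(P[...,0]-.57)<.06)&(abs(P[...,1]+.03)<.07)&(P[...,2]>.048)&(P[...,2]<.068)
    print(n,"sgrip",s.sum(),P[s].mean(0).round(4))
E
python3 m2.py
```

```text
top housing 2518 (array([735.9,  72.6]), array([289.4,  93.4]), 84.41) 0.0755
top roof 2268 (array([651.5,  80.6]), array([290. ,  83.1]), 84.42) 0.0423
top cheek 250 (array([580.7, -15.6]), array([85.5, 43.5]), 84.22) 0.0201
top box (array([ 633.6, -227.6]), array([79.8, 77.9]), 4.03) 0.0501
top red 107 bar 56 [ 0.6321 -0.2281  0.0958] (array([ 632.5, -228.1]), array([13.3, 37.7]), 83.58) 0.10035024773856394
top tray 363 (array([445.2, 351.7]), array([171.8, 174.3]), 30.22)
top rack (array([686.2, 355.5]), array([166.2,  74.9]), 7.52) 0.10716504247044711
top sgrip 39 [ 0.5816 -0.016   0.0568]
scene housing 4294 (array([739. ,  71.2]), array([288.9,  90.2]), 84.33) 0.0747
scene roof 2926 (array([649.2,  79.9]), array([290.9,  79. ]), 86.01) 0.0412
scene cheek 193 (array([579. , -18.6]), array([53.6, 35.3]), 85.65) 0.0194
scene box (array([ 636.9, -229.9]), array([78.5, 77.9]), 3.95) 0.0492
scene red 264 bar 107 [ 0.6387 -0.2301  0.0948] (array([ 637.6, -230. ]), array([12.5, 42.9]), 83.81) 0.09707567977386067
scene tray 523 (array([449.4, 348.5]), array([170.9, 174.4]), 30.27)
scene rack (array([703.8, 383.2]), array([212. , 153.6]), 0.08) 0.10129407865848661
scene sgrip 48 [ 0.5784 -0.019   0.0578]
```

```bash
cat > go.py <<'E'
# usage: go.py x y z ang(deg of tool x, mod 180)
from h import *
import sys
st=manip.observe();R=Ro.from_quat(st["ee_rot"]).as_matrix();p=st["ee_pos"]
th=np.degrees(np.arctan2(R[1,0],R[0,0]))
print("t",round(st["clock"],2),"p",p.round(4),"th",th.round(2),"z",R[:,2].round(4),"F",st["wrist_force"].round(1),"w",st["grip_width"].round(4),"j7",st["joints"][6].round(2))
if len(sys.argv)>4:
    x,y,z,a=map(float,sys.argv[1:5])
    d=R.T@(np.array([x,y,z])-p)
    r=(th-a+90)%180-90
    print("shift",d.round(4),"roll",np.radians(r).round(4),"dist",np.linalg.norm(d).round(3))
E
python3 go.py .6355 -.229 .17 83.6
```

```text
Traceback (most recent call last):
  File "go.py", line 6, in <module>
    print("t",round(st["clock"],2),"p",p.round(4),"th",th.round(2),"z",R[:,2].round(4),"F",st["wrist_force"].round(1),"w",st["grip_width"].round(4),"j7",st["joints"][6].round(2))
                                                                                                                          ^^^^^^^^^^^^^^^^^^^^^^
AttributeError: 'float' object has no attribute 'round'
```

```bash
sed -i 's/st\["grip_width"\].round(4)/round(st["grip_width"],4)/' go.py; python3 go.py .6355 -.229 .17 83.6
```

```text
t 0.15 p [0.2159 0.5863 0.222 ] th 69.79 z [-3.e-04 -1.e-03 -1.e+00] F [-0.9 -0.1 -0. ] w 0.0869 j7 -0.09
shift [-0.62    0.6755  0.0526] roll -0.2411 dist 0.918
```

What the wanted things could be confused with (pixels in the top picture):
- **Stop button:** (380,147), the only red mushroom on a yellow box.
- **Fresh cassettes:** the white ones at (361,213), (406,214) and (422,159). I rule out the orange one at (406,261), the purple one at (216,269) and the white card at (460,243).
- **Spent cassette:** slot 1 only, at (309,165). The two crops above confirm these choices.

I'll press the button first.

Emit:
{"name": "carry_out", "arguments": {
  "targets": [
    [[1,-0.04,0.044,0,0],[1,-0.08,0.088,0,0],[1,-0.12,0.132,0,0],[1,-0.16,0.176,0,0],[1,-0.2,0.22,0,0]]
  ]
}}

```text
clock: 0.78
ee_pos: [0.3539, 0.3209, 0.2225]
ee_rot: [0.82, 0.572, 0.0, -0.0]
wrist_force: [1.4, 0.2, 0.9]
grip_width: 0.045
```

Emit:
{"name": "carry_out", "arguments": {
  "targets": [
    [[1,-0.04,0.044,0,0],[1,-0.08,0.088,0,0],[1,-0.12,0.132,0,0],[1,-0.16,0.176,0,0],[1,-0.2,0.22,0,0]]
  ]
}}

```text
clock: 1.4
ee_pos: [0.4911, 0.0573, 0.2226]
ee_rot: [0.82, 0.572, 0.0, -0.0]
wrist_force: [1.5, 0.6, -0.1]
grip_width: 0.0017
```

Emit:
{"name": "carry_out", "arguments": {
  "targets": [
    [[1,-0.04,0.044,0,-0.05],[1,-0.08,0.088,0,-0.1],[1,-0.12,0.132,0,-0.15],[1,-0.16,0.176,0,-0.2],[1,-0.2,0.22,0,-0.24]]
  ]
}}

```text
clock: 2.02
ee_pos: [0.6288, -0.2058, 0.2222]
ee_rot: [0.745, 0.667, 0.0, -0.0]
wrist_force: [0.5, 0.1, 0.1]
grip_width: 0.0011
```

```bash
python3 go.py .6355 -.229 .17 83.6
```

```text
t 2.02 p [ 0.6288 -0.2058  0.2222] th 83.68 z [-1.e-04  3.e-04 -1.e+00] F [0.5 0.1 0.1] w 0.0011 j7 1.89
shift [-0.0223  0.0092  0.0522] roll 0.0014 dist 0.058
```

Emit:
{"name": "carry_out", "arguments": {
  "targets": [
    [[1,-0.012,0.005,0.015,0],[1,-0.022,0.009,0.03,0],[1,-0.022,0.009,0.052,0],[1,-0.022,0.009,0.052,0],[1,-0.022,0.009,0.052,0]]
  ]
}}

```text
clock: 2.65
ee_pos: [0.6348, -0.2264, 0.1712]
ee_rot: [0.745, 0.667, 0.0, 0.0]
wrist_force: [-0.8, -0.4, -0.1]
grip_width: 0.0002
```

```bash
cat > w.py <<'E'
from h import *
import sys
st=manip.observe();p,d=read_camera("wrist");n=sys.argv[1]
np.savez(n+"_wrist.npz",p=p,d=d,ee_pos=st["ee_pos"],ee_rot=st["ee_rot"])
cv2.imwrite(f"pics/{n}.png",p[:,:,::-1])
E
python3 go.py .6355 -.229 .1 83.6; python3 w.py c1; python3 -c "
from station import manip;print(manip.observe()['joints'].round(2))"
```

```text
t 2.65 p [ 0.6348 -0.2264  0.1712] th 83.61 z [ 7.e-04  5.e-04 -1.e+00] F [-0.8 -0.4 -0.1] w 0.0002 j7 1.93
shift [-0.0026  0.001   0.0712] roll 0.0002 dist 0.071
[-0.14  0.52  0.59  1.41 -0.29  1.3   1.93]
```

View pics/c1.png

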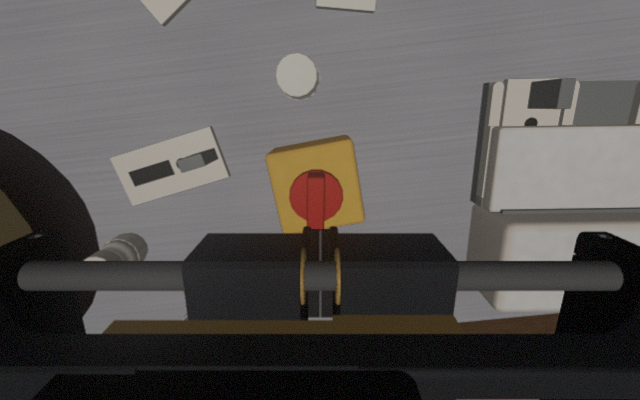

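```bash
cat > m3.py <<'E'
from h import *
import sys
z=np.load(sys.argv[1]+"_wrist.npz");p=z["p"];c=cam("wrist",z);f=p.astype(int);P=cloud(c,z["d"])
hsv=cv2.cvtColor(p,cv2.COLOR_RGB2HSV)
red=((hsv[...,0]<8)|(hsv[...,0]>172))&(hsv[...,1]>150)
b=red&(P[...,2]>.085);X=P[b]
print("bar",b.sum(),X.mean(0).round(4),cv2.minAreaRect((X[:,:2]*1000).astype(np.float32)),np.percentile(X[:,2],[10,50,90]))
dd=red&(P[...,2]>.066)&(P[...,2]<.08);print("disc",P[dd].mean(0).round(4), P[dd].min(0),P[dd].max(0))
E
python3 m3.py c1
```

```text
bar 2030 [ 0.6216 -0.2242  0.1918] ((610.2849731445312, -224.195556640625), (167.05894470214844, 90.08753204345703), 63.30634689331055) [0.09525965 0.24775914 0.28812579]
disc [ 0.6344 -0.2323  0.074 ] [ 0.6046064  -0.47851028  0.06701314] [ 0.65678504 -0.20772339  0.07955473]
```

Emit:
{"name": "carry_out", "arguments": {
  "targets": [
    [[1,-0.003,0.001,0.04,0],[1,-0.003,0.001,0.068,0],[1,-0.003,0.001,0.076,0],[1,-0.003,0.001,0.083,0],[1,-0.003,0.001,0.084,0]]
  ]
}}

```text
clock: 3.32
ee_pos: [0.6358, -0.2305, 0.0884]
ee_rot: [0.746, 0.666, 0.001, 0.001]
wrist_force: [-4.1, 2.5, 9.5]
grip_width: 0.0006
```

```bash
python3 go.py
```

```text
t 3.33 p [ 0.6358 -0.2305  0.0884] th 83.55 z [ 1.9e-03  2.0e-04 -1.0e+00] F [-4.1  2.5  9.5] w 0.0006 j7 1.96
```

Emit:
{"name": "carry_out", "arguments": {
  "targets": [
    [[1,0,0,0.001,0],[1,0,0,0.001,0],[1,0,0,0.001,0],[1,0,0,-0.03,0],[1,0,0,-0.08,0]]
  ]
}}

```text
clock: 3.95
ee_pos: [0.6348, -0.2303, 0.1673]
ee_rot: [0.746, 0.666, -0.0, -0.0]
wrist_force: [0.5, -0.2, 0.5]
grip_width: 0.0004
```

```bash
python3 go.py .577 -.018 .12 84.4
```

```text
t 3.95 p [ 0.6348 -0.2303  0.1673] th 83.55 z [-9.e-04  2.e-04 -1.e+00] F [ 0.5 -0.2  0.5] w 0.0004 j7 1.94
shift [ 0.2044 -0.0813  0.0475] roll -0.0149 dist 0.225
```

Emit:
{"name": "carry_out", "arguments": {
  "targets": [
    [[0,0.06,-0.024,0,0],[0,0.12,-0.048,0,-0.01],[0,0.18,-0.072,0.01,-0.015],[0,0.204,-0.081,0.02,-0.015],[0,0.204,-0.081,0.02,-0.015]]
  ]
}}

```text
clock: 4.58
ee_pos: [0.5775, -0.0152, 0.147]
ee_rot: [0.739, 0.674, 0.001, -0.0]
wrist_force: [0.2, -1.4, 0.3]
grip_width: 0.0401
```

```bash
python3 go.py .577 -.018 .12 84.4; python3 w.py c2
```

```text
t 4.58 p [ 0.5775 -0.0152  0.147 ] th 84.68 z [ 8.0e-04  1.7e-03 -1.0e+00] F [ 0.2 -1.4  0.3] w 0.0401 j7 1.57
shift [-0.0029 -0.0003  0.027 ] roll 0.0049 dist 0.027
```

View pics/c2.png

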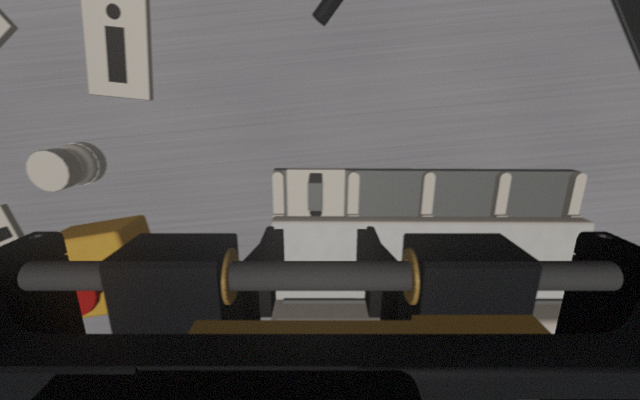

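Run:
```python
from h import *
z=np.load("c2_wrist.npz");c=cam("wrist",z);P=cloud(c,z["d"])
s=P[165:225,300:330].reshape(-1,3);s=s[(s[:,2]>.05)&(s[:,2]<.07)]
print(len(s),s.mean(0).round(4),cv2.minAreaRect((s[:,:2]*1000).astype(np.float32)),np.median(s[:,2]))
# roof front edge & cheek noses
X=P[160:300,250:600].reshape(-1,3);
r=X[(abs(X[:,2]-.042)<.004)];print("roof",cv2.minAreaRect((r[:,:2]*1000).astype(np.float32)))
d=X[(abs(X[:,2]-.02)<.003)];print("cheek",cv2.minAreaRect((d[:,:2]*1000).astype(np.float32)),len(d))
d=X[(abs(X[:,2]-.012)<.003)];print("floor",cv2.minAreaRect((d[:,:2]*1000).astype(np.float32)),len(d))
```

```text
457 [ 0.5746 -0.0182  0.0596] ((575.536865234375, -18.390256881713867), (11.408685684204102, 23.927509307861328), 84.68388366699219) 0.05993765532492759
roof ((632.1555786132812, 82.16941833496094), (289.9071044921875, 119.41239166259766), 85.045166015625)
cheek ((593.8706665039062, 86.16725158691406), (291.0454406738281, 45.34511947631836), 84.25679779052734) 4704
floor ((595.069091796875, 85.40856170654297), (289.4459533691406, 47.64596939086914), 84.29234313964844) 8848
```

```bash
python3 go.py .5755 -.0184 .028 84.6
```

```text
t 4.62 p [ 0.578  -0.0177  0.1475] th 84.52 z [ 1.7e-03  6.0e-04 -1.0e+00] F [-0.1 -0.1  0.2] w 0.0413 j7 1.57
shift [-0.001  -0.0027  0.1195] roll -0.0014 dist 0.12
```

Emit:
{"name": "carry_out", "arguments": {
  "targets": [
    [[0,-0.001,-0.002,0.04,0],[0,-0.001,-0.002,0.08,0],[0,-0.001,-0.002,0.11,0],[0,-0.001,-0.002,0.118,0],[0,-0.001,-0.002,0.118,0]]
  ]
}}

```text
clock: 5.25
ee_pos: [0.5762, -0.0206, 0.0294]
ee_rot: [0.741, 0.671, 0.0, 0.0]
wrist_force: [-0.4, -0.5, 0.3]
grip_width: 0.043
```

Emit:
{"name": "carry_out", "arguments": {
  "targets": [
    [[1,0,0,0,0],[1,0,0,0,0],[1,0,0,0,0],[1,0,0,0,0],[1,0,0,0,0]]
  ]
}}

```text
clock: 5.88
ee_pos: [0.5757, -0.0193, 0.0288]
ee_rot: [0.741, 0.672, 0.0, -0.0]
wrist_force: [-1.2, -0.2, 3.4]
grip_width: 0.0119
```

```bash
python3 go.py .5755 -.0184 .028 84.6
```

```text
t 5.88 p [ 0.5757 -0.0193  0.0288] th 84.4 z [ 3.e-04  3.e-04 -1.e+00] F [-1.2 -0.2  3.4] w 0.0119 j7 1.63
shift [ 0.0009 -0.0002  0.0008] roll -0.0034 dist 0.001
```

Emit:
{"name": "carry_out", "arguments": {
  "targets": [
    [[1,0,-0.015,0,0],[1,0,-0.035,0,0],[1,0,-0.055,0,0],[1,0,-0.075,0,0],[1,0,-0.085,0,0]]
  ]
}}

```text
clock: 6.5
ee_pos: [0.4905, -0.0111, 0.0287]
ee_rot: [0.741, 0.672, 0.0, 0.0]
wrist_force: [0.4, 0.2, -0.1]
grip_width: 0.0116
```

Emit:
{"name": "carry_out", "arguments": {
  "targets": [
    [[1,0,-0.01,-0.02,0],[1,0,-0.01,-0.05,0],[1,0,-0.01,-0.08,0],[1,0,-0.01,-0.1,0],[1,0,-0.01,-0.1,0]]
  ]
}}

```text
clock: 7.12
ee_pos: [0.4818, -0.0101, 0.1295]
ee_rot: [0.741, 0.672, 0.001, 0.0]
wrist_force: [-0.2, -0.1, -2.1]
grip_width: 0.012
```

```bash
python3 go.py; python3 w.py c3;python3 - <<'E'
from station import read_camera
import cv2
p,d=read_camera("scene");cv2.imwrite("pics/c3s.png",p[100:350,180:500,::-1])
E
```

```text
t 7.12 p [ 0.4818 -0.0101  0.1295] th 84.4 z [ 2.3e-03  9.0e-04 -1.0e+00] F [-0.2 -0.1 -2.1] w 0.012 j7 1.45
```

View pics/c3s.png

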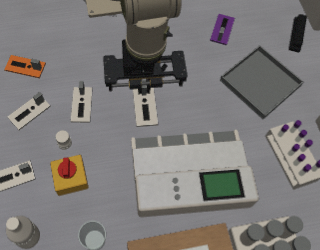

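View pics/c3.png

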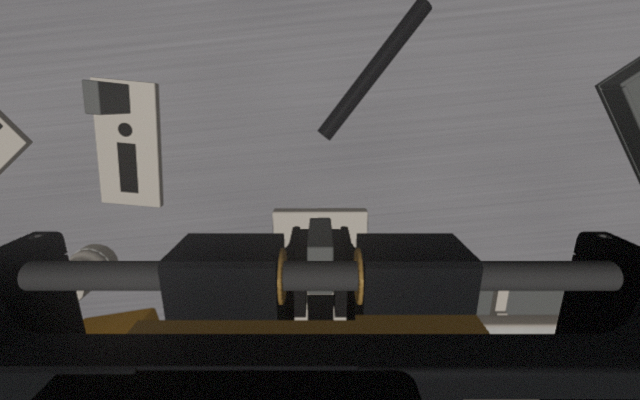

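```bash
python3 go.py .4125 .330 .14 120.2
```

```text
t 7.22 p [ 0.4806 -0.0102  0.1277] th 84.4 z [-8.e-04  0.e+00 -1.e+00] F [-0.2 -0.6 -1. ] w 0.0118 j7 1.45
shift [ 0.3319 -0.101  -0.0122] roll -0.6248 dist 0.347
```

Emit:
{"name": "carry_out", "arguments": {
  "targets": [
    [[1,0.05,-0.015,-0.005,-0.1],[1,0.1,-0.03,-0.01,-0.2],[1,0.15,-0.045,-0.01,-0.3],[1,0.2,-0.06,-0.01,-0.4],[1,0.25,-0.075,-0.01,-0.5]]
  ]
}}

```text
clock: 7.85
ee_pos: [0.4296, 0.2471, 0.1371]
ee_rot: [0.55, 0.835, -0.001, -0.0]
wrist_force: [1.0, 0.1, -0.9]
grip_width: 0.0118
```

```bash
python3 go.py .4125 .330 .14 120.2
```

```text
t 7.85 p [0.4296 0.2471 0.1371] th 113.23 z [-0.0016 -0.001  -1.    ] F [ 1.   0.1 -0.9] w 0.0118 j7 1.4
shift [ 0.0829  0.017  -0.0029] roll -0.1217 dist 0.085
```

Emit:
{"name": "carry_out", "arguments": {
  "targets": [
    [[1,0.04,0.008,0,-0.06],[1,0.083,0.017,0,-0.12],[1,0.083,0.017,0.01,-0.12],[1,0.083,0.017,0.02,-0.12],[1,0.083,0.017,0.02,-0.12]]
  ]
}}

```text
clock: 8.48
ee_pos: [0.4137, 0.327, 0.117]
ee_rot: [0.502, 0.865, -0.001, -0.0]
wrist_force: [0.4, 0.5, -0.9]
grip_width: 0.0121
```

```bash
python3 go.py .4125 .330 .026 120.2; python3 w.py c4
```

```text
t 8.47 p [0.4137 0.327  0.117 ] th 119.8 z [-0.0018 -0.0023 -1.    ] F [ 0.4  0.5 -0.9] w 0.0121 j7 1.38
shift [0.0033 0.0007 0.091 ] roll -0.007 dist 0.091
```

View pics/c4.png

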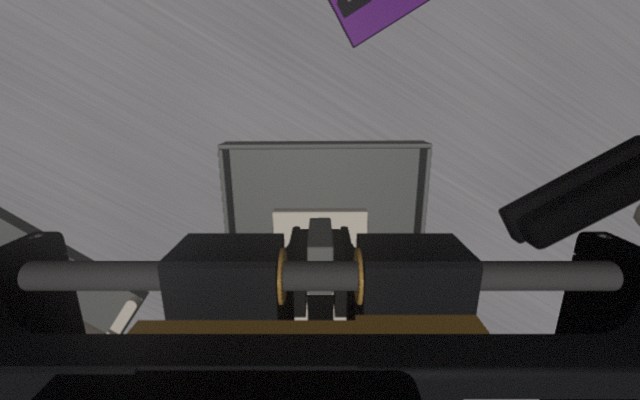

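The cassette (rear edge at about (320,210)) sits centred and aligned inside the tray walls (x from 220 to 430). I'll lower it.

Emit:
{"name": "carry_out", "arguments": {
  "targets": [
    [[1,0.002,0,0.03,0],[1,0.002,0,0.06,0],[1,0.002,0,0.08,0],[1,0.002,0,0.09,0],[1,0.002,0,0.092,0]]
  ]
}}

```text
clock: 9.15
ee_pos: [0.4131, 0.3304, 0.0266]
ee_rot: [0.501, 0.865, -0.0, 0.0]
wrist_force: [0.8, 0.0, -1.1]
grip_width: 0.0119
```

Emit:
{"name": "carry_out", "arguments": {
  "targets": [
    [[0,0,0,0,0],[0,0,0,0,0],[0,0,0,0,0],[0,0,0,-0.04,0],[0,0,0,-0.1,0]]
  ]
}}

```text
clock: 9.78
ee_pos: [0.412, 0.3299, 0.1267]
ee_rot: [0.501, 0.866, -0.002, -0.0]
wrist_force: [0.7, 1.7, -0.2]
grip_width: 0.0427
```

```bash
python3 go.py
cat > snap.py <<'E'
from station import read_camera
import cv2,sys,numpy as np
for n in ["top","scene"]:
    p,d=read_camera(n);np.savez(f"{sys.argv[1]}_{n}.npz",p=p,d=d);cv2.imwrite(f"pics/{sys.argv[1]}_{n}.png",p[:,:,::-1])
E
python3 snap.py d1; python3 m1.py d1 | grep -v -e "-0.75"
```

```text
t 9.78 p [0.412  0.3299 0.1267] th 119.93 z [-0.0021 -0.0024 -1.    ] F [ 0.7  1.7 -0.2] w 0.0427 j7 1.37
top [406. 262.] ctr [ 269.8 -324.4] size [119.6  63.6] ang 65.5 zmed 0.0069
top [406. 214.] ctr [ 423.6 -321.4] size [ 55.8 111.1] ang 33.1 zmed 0.008
top [360. 214.] ctr [ 427.5 -173.6] size [ 55.7 111.8] ang 78.9 zmed 0.0082
top [292. 159.] ctr [594.9  51.4] size [129.5  46.4] ang 85.0 zmed 0.0209
top [422. 159.] ctr [ 606.2 -376.2] size [ 57.7 113.1] ang 10.8 zmed 0.0083
top [198. 131.] ctr [691.8 361.6] size [173.1  83.7] ang 7.8 zmed 0.0487
top [420. 105.] ctr [ 786.  -372.5] size [64.5 66.1] ang 33.5 zmed 0.1088
top [308.  64.] ctr [919.2   3. ] size [ 47.  129.5] ang 0.4 zmed 0.0831
scene [363. 359.] ctr [883.4   9.7] size [130.8  44.3] ang 89.9 zmed 0.0827
scene [193. 328.] ctr [ 740.4 -381.1] size [34.  58.5] ang 86.9 zmed 0.1454
scene [159. 308.] ctr [ 675.5 -461.9] size [34.6 35.6] ang 39.6 zmed 0.0592
scene [191. 276.] ctr [ 606.9 -379. ] size [ 54.9 110.3] ang 10.4 zmed 0.0077
scene [208. 212.] ctr [ 424.3 -324.3] size [ 54.1 110. ] ang 33.2 zmed 0.0074
scene [261. 203.] ctr [ 428.7 -176.3] size [ 54.7 109.2] ang 79.1 zmed 0.0073
scene [441. 182.] ctr [446.3 349.9] size [111.7  55.5] ang 29.7 zmed 0.0111
scene [ 75. 134.] ctr [  79.2 -716.5] size [104.1  51.3] ang 0.0 zmed 0.0923
```

View pics/d1_scene.png

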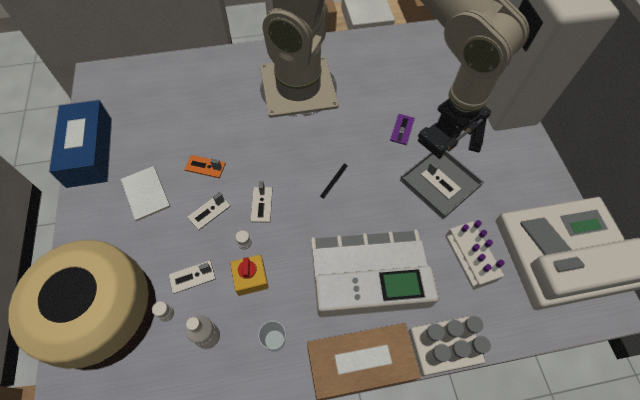

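```bash
python3 go.py .48 .07 .15 100;python3 go.py .389 -.167 .15 79
```

```text
t 9.88 p [0.4157 0.333  0.1331] th 119.9 z [ 0.0069  0.0075 -0.9999] F [0.8 0.2 0.2] w 0.043 j7 1.37
shift [-0.26   -0.0751 -0.0184] roll 0.3473 dist 0.271
t 9.88 p [0.4157 0.333  0.1331] th 119.9 z [ 0.0069  0.0075 -0.9999] F [0.8 0.2 0.2] w 0.043 j7 1.37
shift [-0.4201 -0.2721 -0.0208] roll 0.7138 dist 0.501
```

Emit:
{"name": "carry_out", "arguments": {
  "targets": [
    [[0,-0.052,-0.015,-0.01,0.07],[0,-0.104,-0.03,-0.02,0.14],[0,-0.156,-0.045,-0.02,0.21],[0,-0.208,-0.06,-0.02,0.28],[0,-0.26,-0.075,-0.02,0.35]]
  ]
}}

```text
clock: 10.5
ee_pos: [0.4778, 0.0663, 0.1468]
ee_rot: [0.644, 0.765, 0.001, 0.0]
wrist_force: [0.4, 0.4, -0.7]
grip_width: 0.0438
```

```bash
python3 go.py .389 -.167 .15 79
```

```text
t 10.5 p [0.4778 0.0663 0.1468] th 99.75 z [ 8.e-04  7.e-04 -1.e+00] F [ 0.4  0.4 -0.7] w 0.0438 j7 1.54
shift [-0.2149 -0.127  -0.0034] roll 0.3621 dist 0.25
```

Emit:
{"name": "carry_out", "arguments": {
  "targets": [
    [[0,-0.045,-0.027,0,0.08],[0,-0.09,-0.054,0,0.16],[0,-0.14,-0.082,0,0.26],[0,-0.19,-0.112,0,0.36],[0,-0.215,-0.127,0,0.36]]
  ]
}}

```text
clock: 11.12
ee_pos: [0.388, -0.1682, 0.1467]
ee_rot: [0.772, 0.636, 0.001, -0.0]
wrist_force: [0.1, 0.6, 0.8]
grip_width: 0.0437
```

```bash
python3 go.py .389 -.167 .15 79; python3 w.py c5
```

```text
t 11.12 p [ 0.388  -0.1682  0.1467] th 78.97 z [ 9.e-04  8.e-04 -1.e+00] F [0.1 0.6 0.8] w 0.0437 j7 1.61
shift [ 0.0014  0.0008 -0.0033] roll -0.0005 dist 0.004
```

View pics/c5.png

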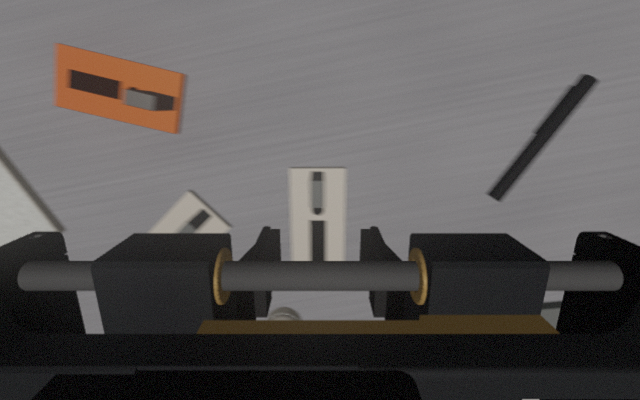

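```bash
cat > m4.py <<'E'
# wrist: grip near tcp, plate rect
from h import *
import sys
z=np.load(sys.argv[1]+"_wrist.npz");c=cam("wrist",z);P=cloud(c,z["d"]);p=z["p"].astype(int)
zb=float(sys.argv[2]) if len(sys.argv)>2 else 0.   # plate bottom height
x0,y0=(float(sys.argv[3]),float(sys.argv[4])) if len(sys.argv)>4 else z["ee_pos"][:2]
near=np.hypot(P[...,0]-x0,P[...,1]-y0)<.045
v=np.arange(400)[:,None]<330
g=near&v&(P[...,2]>zb+.040)&(P[...,2]<zb+.054)
n,l,s,_=cv2.connectedComponentsWithStats(g.astype(np.uint8))
for i in range(1,n):
    if s[i,4]<80: continue
    X=P[l==i];r=cv2.minAreaRect((X[:,:2]*1000).astype(np.float32));print("grip top",s[i].tolist(),np.round(r[0],1),np.round(r[1],1),round(r[2],1),np.median(X[:,2]).round(4))
E
python3 m4.py c5
```

```text
grip top [313, 179, 14, 30, 409] [ 388.2 -167.8] [11.1 24.1] 78.9 0.048
```

Emit:
{"name": "carry_out", "arguments": {
  "targets": [
    [[0,0,0,0.05,0],[0,0,0,0.1,0],[0,0,0,0.12,0],[0,0,0,0.13,0],[1,0,0,0.13,0]]
  ]
}}

```text
clock: 11.8
ee_pos: [0.3893, -0.1656, 0.0166]
ee_rot: [0.77, 0.638, -0.0, -0.0]
wrist_force: [0.7, 0.0, 0.2]
grip_width: 0.0391
```

Emit:
{"name": "carry_out", "arguments": {
  "targets": [
    [[1,0,0,0,0],[1,0,0,0,0],[1,0,0,0,0],[1,0,0,-0.02,0],[1,0,0,-0.07,0]]
  ]
}}

```text
clock: 12.42
ee_pos: [0.3876, -0.1654, 0.0861]
ee_rot: [0.77, 0.638, -0.002, -0.001]
wrist_force: [1.2, 1.3, 0.5]
grip_width: 0.012
```

```bash
python3 go.py
python3 - <<'E'
import numpy as np
o=np.array([.6318,.0821]);a=np.radians(-5.5);ex=np.array([np.cos(a),np.sin(a)]);ey=np.array([-ex[1],ex[0]])
for i,y in enumerate([-105,-35,35,105]):
    for nm,d in [("over sill (lead at 20)",-.02-.04-.055+.020-.02),("home",-.04)]:
        # cassette origin x in reader frame -> grip
        pass
    mouth=o-.06*ex+y*1e-3*ey
    print(i+1,"mouth",mouth.round(4),"home grip",(mouth+.015*ex).round(4),"load grip (lead 20 past mouth)",(mouth+(.02-.095)*ex).round(4))
E
```

```text
t 12.43 p [ 0.3876 -0.1654  0.0861] th 79.24 z [-4.4e-03 -7.0e-04 -1.0e+00] F [1.2 1.3 0.5] w 0.012 j7 1.68
1 mouth [ 0.562  -0.0167] home grip [ 0.5769 -0.0181] load grip (lead 20 past mouth) [ 0.4874 -0.0095]
2 mouth [0.5687 0.053 ] home grip [0.5837 0.0516] load grip (lead 20 past mouth) [0.4941 0.0602]
3 mouth [0.5754 0.1227] home grip [0.5904 0.1213] load grip (lead 20 past mouth) [0.5008 0.1299]
4 mouth [0.5821 0.1924] home grip [0.5971 0.1909] load grip (lead 20 past mouth) [0.5075 0.1996]
```

```bash
python3 go.py .5008 .1299 .12 84.5
```

```text
t 12.43 p [ 0.3876 -0.1654  0.0861] th 79.24 z [-4.4e-03 -7.0e-04 -1.0e+00] F [1.2 1.3 0.5] w 0.012 j7 1.68
shift [ 0.3112  0.0559 -0.0346] roll -0.0919 dist 0.318
```

Emit:
{"name": "carry_out", "arguments": {
  "targets": [
    [[1,0.05,0.009,-0.02,0],[1,0.11,0.02,-0.03,-0.02],[1,0.17,0.03,-0.03,-0.04],[1,0.23,0.042,-0.03,-0.07],[1,0.28,0.05,-0.03,-0.09]]
  ]
}}

```text
clock: 13.05
ee_pos: [0.4911, 0.1026, 0.1166]
ee_rot: [0.74, 0.672, 0.0, -0.0]
wrist_force: [0.4, -0.7, -0.5]
grip_width: 0.0118
```

```bash
python3 go.py .5008 .1299 .06 84.5
```

```text
t 13.05 p [0.4911 0.1026 0.1166] th 84.51 z [ 3.e-04  5.e-04 -1.e+00] F [ 0.4 -0.7 -0.5] w 0.0118 j7 1.26
shift [0.0281 0.007  0.0567] roll 0.0002 dist 0.064
```

Emit:
{"name": "carry_out", "arguments": {
  "targets": [
    [[1,0.02,0.005,0.02,0],[1,0.028,0.007,0.04,0],[1,0.028,0.007,0.055,0],[1,0.028,0.007,0.055,0],[1,0.028,0.007,0.055,0]]
  ]
}}

```text
clock: 13.68
ee_pos: [0.5007, 0.1268, 0.0622]
ee_rot: [0.741, 0.671, 0.0, 0.0]
wrist_force: [-0.4, -0.2, -0.7]
grip_width: 0.0114
```

```bash
python3 go.py .5008 .1299 .06 84.5; python3 w.py c6; python3 m4.py c6 .043
```

```text
t 13.68 p [0.5007 0.1268 0.0622] th 84.35 z [ 7.e-04  4.e-04 -1.e+00] F [-0.4 -0.2 -0.7] w 0.0114 j7 1.27
shift [ 0.0031 -0.0002  0.0022] roll -0.0027 dist 0.004
grip top [285, 235, 70, 26, 1211] [492.6 127.8] [31.3 11.1] 85.4 0.0921
```

View pics/c6.png

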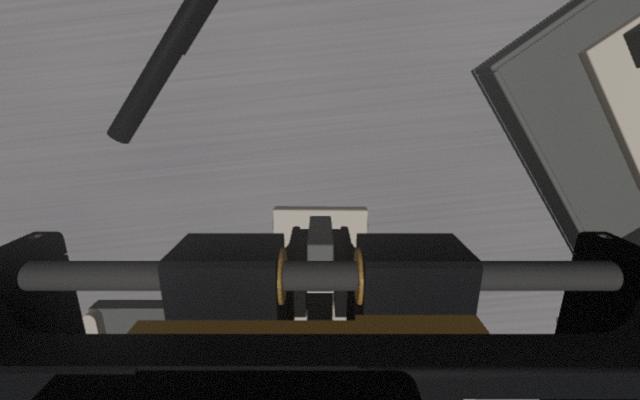

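```bash
python3 go.py .5008 .1299 .034 84.5; python3 snap.py d2
python3 - <<'E'
from h import *
# plate outline in scene and top, at plate top height
for n in ["scene","top"]:
    z=np.load(f"d2_{n}.npz");c=cam(n);p=z["p"].astype(int);P=cloud(c,z["d"])
    q=(abs(P[...,0]-.54)<.06)&(abs(P[...,1]-.127)<.06)&(abs(P[...,2]-.052)<.008)&(p.min(-1)>90)
    k=P[q];print(n,q.sum(),cv2.minAreaRect((k[:,:2]*1000).astype(np.float32)),np.median(k[:,2]))
z=np.load("d2_scene.npz")["p"];cv2.imwrite("pics/d2c.png",cv2.resize(z[190:290,290:450,::-1],None,fx=4,fy=4))
E
```

```text
t 13.72 p [0.5008 0.1269 0.0624] th 84.35 z [ 1.1e-03  7.0e-04 -1.0e+00] F [-0.1 -0.3 -1.9] w 0.012 j7 1.27
shift [ 0.003  -0.0004  0.0284] roll -0.0027 dist 0.029
scene 542 ((541.9478149414062, 122.64933776855469), (55.234710693359375, 109.1304702758789), 84.52437591552734) 0.05254626558846809
top 78 ((572.2919921875, 106.97097778320312), (28.80792808532715, 36.81036376953125), 84.14076232910156) 0.05304861879346656
```

View pics/d2c.png

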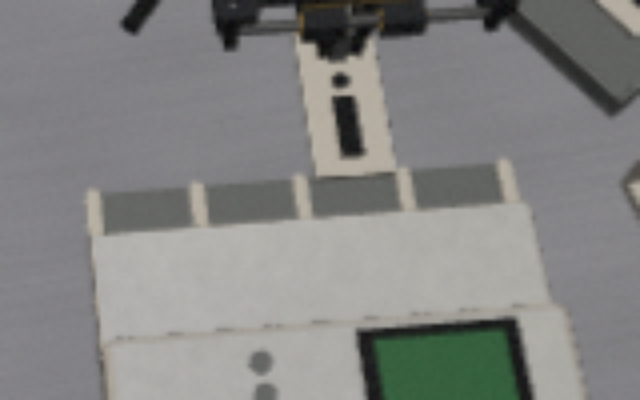

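Emit:
{"name": "carry_out", "arguments": {
  "targets": [
    [[1,0.003,0,0.01,0],[1,0.003,0,0.02,0],[1,0.003,0,0.027,0],[1,0.003,0,0.031,0],[1,0.003,0,0.031,0]]
  ]
}}

```text
clock: 14.45
ee_pos: [0.5005, 0.1301, 0.0302]
ee_rot: [0.741, 0.672, -0.0, -0.0]
wrist_force: [-0.7, 0.8, -0.4]
grip_width: 0.012
```

```bash
python3 go.py .5904 .1213 .03 84.5
```

```text
t 14.45 p [0.5005 0.1301 0.0302] th 84.39 z [-4.e-04 -3.e-04 -1.e+00] F [-0.7  0.8 -0.4] w 0.012 j7 1.29
shift [0.0001 0.0903 0.0002] roll -0.0019 dist 0.09
```

Emit:
{"name": "carry_out", "arguments": {
  "targets": [
    [[1,0,0.012,0,0],[1,0,0.025,0,0],[1,0,0.04,0,0],[1,0,0.055,0,0],[1,0,0.065,0,0]]
  ]
}}

```text
clock: 15.08
ee_pos: [0.5667, 0.1235, 0.0305]
ee_rot: [0.741, 0.672, 0.0, 0.0]
wrist_force: [0.3, 0.2, -0.9]
grip_width: 0.0119
```

```bash
python3 go.py .5904 .1213 .03 84.5
```

```text
t 15.07 p [0.5667 0.1235 0.0305] th 84.37 z [ 4.e-04 -2.e-04 -1.e+00] F [ 0.3  0.2 -0.9] w 0.0119 j7 1.37
shift [0.0001 0.0238 0.0005] roll -0.0022 dist 0.024
```

Emit:
{"name": "carry_out", "arguments": {
  "targets": [
    [[1,0,0.01,0,0],[1,0,0.018,0,0],[1,0,0.022,0,0],[1,0,0.025,0,0],[1,0,0.026,0,0]]
  ]
}}

```text
clock: 15.7
ee_pos: [0.5912, 0.1214, 0.0305]
ee_rot: [0.741, 0.672, 0.0, -0.0]
wrist_force: [-0.2, -1.1, -1.1]
grip_width: 0.0118
```

```bash
python3 go.py .5904 .1213 .03 84.5
```

```text
t 15.7 p [0.5912 0.1214 0.0305] th 84.4 z [-1.e-04  1.e-04 -1.e+00] F [-0.2 -1.1 -1.1] w 0.0118 j7 1.39
shift [-0.0002 -0.0008  0.0005] roll -0.0017 dist 0.001
```

Emit:
{"name": "carry_out", "arguments": {
  "targets": [
    [[1,0,0.001,0,0],[1,0,0.002,0,0],[1,0,0.003,0,0],[1,0,0.003,0,0],[1,0,0.003,0,0]]
  ]
}}

```text
clock: 16.32
ee_pos: [0.5927, 0.1211, 0.03]
ee_rot: [0.741, 0.672, -0.001, -0.001]
wrist_force: [-6.9, -0.2, 0.7]
grip_width: 0.0118
```

```bash
python3 go.py .5904 .1213 .03 84.5
```

```text
t 16.32 p [0.5927 0.1211 0.03  ] th 84.42 z [-3.1e-03 -1.0e-04 -1.0e+00] F [-6.9 -0.2  0.7] w 0.0118 j7 1.39
shift [-0.0001 -0.0023  0.    ] roll -0.0015 dist 0.002
```

Emit:
{"name": "carry_out", "arguments": {
  "targets": [
    [[0,0,0,0,0],[0,0,0,0,0],[0,0,0,0,0],[0,0,-0.001,-0.04,0],[0,0,-0.01,-0.1,0]]
  ]
}}

```text
clock: 16.95
ee_pos: [0.5834, 0.1217, 0.1303]
ee_rot: [0.741, 0.672, -0.001, -0.0]
wrist_force: [0.9, 0.9, 0.3]
grip_width: 0.0423
```

```bash
python3 go.py; python3 w.py c7;python3 m4.py c7 .012 .592 .121; python3 snap.py d3; python3 m1.py d3 | grep -E "size \[ ?5"
```

```text
t 16.95 p [0.5834 0.1217 0.1303] th 84.39 z [-0.0026 -0.0015 -1.    ] F [0.9 0.9 0.3] w 0.0423 j7 1.34
grip top [313, 197, 16, 33, 490] [591.4 121.7] [11.5 24.3] 84.4 0.0599
top [405. 214.] ctr [ 423.8 -321.7] size [ 55.1 110.4] ang 32.4 zmed 0.0082
top [422. 159.] ctr [ 605.9 -376.8] size [ 56.6 112.9] ang 10.5 zmed 0.0082
scene [194. 329.] ctr [ 741.3 -378.9] size [59.4 39.3] ang 2.0 zmed 0.1133
scene [191. 276.] ctr [ 606.8 -379.4] size [ 54.6 110.6] ang 10.4 zmed 0.0077
scene [208. 212.] ctr [ 425.9 -323.6] size [ 57.6 110.4] ang 33.2 zmed 0.0073
scene [464.   7.] ctr [-277.2  691.8] size [ 55.9 124.7] ang 58.5 zmed -0.7523
```

View pics/c7.png

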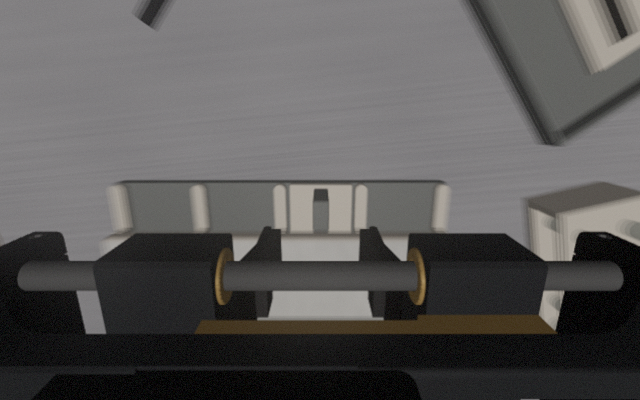

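```bash
python3 go.py .403 -.2895 .15 32.8
```

```text
t 17.1 p [0.5862 0.1225 0.134 ] th 84.4 z [ 0.0059  0.0027 -1.    ] F [ 0.7 -0.2 -0.3] w 0.0432 j7 1.34
shift [-0.4279 -0.142  -0.0182] roll 0.9006 dist 0.451
```

Emit:
{"name": "carry_out", "arguments": {
  "targets": [
    [[0,-0.03,-0.01,-0.01,-0.18],[0,-0.06,-0.02,-0.018,-0.36],[0,-0.09,-0.03,-0.018,-0.54],[0,-0.12,-0.04,-0.018,-0.72],[0,-0.15,-0.05,-0.018,-0.9]]
  ]
}}

```text
clock: 17.73
ee_pos: [0.519, -0.0233, 0.1475]
ee_rot: [0.372, 0.928, -0.0, -0.0]
wrist_force: [0.2, -0.4, 0.7]
grip_width: 0.0434
```

```bash
python3 go.py .403 -.2895 .15 32.8
```

```text
t 17.73 p [ 0.519  -0.0233  0.1475] th 136.3 z [-1.1e-03 -1.0e-04 -1.0e+00] F [ 0.2 -0.4  0.7] w 0.0434 j7 2.41
shift [-0.1001 -0.2726 -0.0023] roll -1.3351 dist 0.29
```

Emit:
{"name": "carry_out", "arguments": {
  "targets": [
    [[0,-0.02,-0.05,0,0.18],[0,-0.04,-0.1,0,0.36],[0,-0.06,-0.15,0,0.54],[0,-0.08,-0.2,0,0.72],[0,-0.09,-0.24,0,0.9]]
  ]
}}

```text
clock: 18.35
ee_pos: [0.4163, -0.2595, 0.1478]
ee_rot: [0.743, 0.669, -0.0, -0.0]
wrist_force: [0.7, 0.1, -0.4]
grip_width: 0.0437
```

```bash
python3 go.py .403 -.2895 .15 32.8
```

```text
t 18.35 p [ 0.4163 -0.2595  0.1478] th 83.97 z [-6.e-04 -2.e-04 -1.e+00] F [ 0.7  0.1 -0.4] w 0.0437 j7 2.0
shift [-0.0313 -0.0101 -0.0022] roll 0.893 dist 0.033
```

Emit:
{"name": "carry_out", "arguments": {
  "targets": [
    [[0,-0.006,-0.002,0,0.18],[0,-0.012,-0.004,0,0.36],[0,-0.018,-0.006,0,0.54],[0,-0.025,-0.008,0,0.72],[0,-0.031,-0.01,0,0.89]]
  ]
}}

```text
clock: 18.98
ee_pos: [0.4043, -0.2874, 0.1477]
ee_rot: [0.959, 0.285, -0.0, -0.0]
wrist_force: [0.1, 0.9, -0.3]
grip_width: 0.0439
```

```bash
python3 go.py .403 -.2895 .15 32.8; python3 w.py c8; python3 m4.py c8; python3 go.py .403 -.2895 .15 32.8
```

```text
t 18.98 p [ 0.4043 -0.2874  0.1477] th 33.07 z [-1.1e-03  1.0e-04 -1.0e+00] F [ 0.1  0.9 -0.3] w 0.0439 j7 1.2
shift [-0.0022  0.001  -0.0023] roll 0.0047 dist 0.003
grip top [308, 180, 14, 30, 405] [ 401.8 -289.5] [11.1 24.2] 33.0 0.048
t 19.02 p [ 0.4039 -0.2881  0.1477] th 32.56 z [-1.1e-03 -1.0e-04 -1.0e+00] F [-1.1 -0.8 -0.8] w 0.0436 j7 1.19
shift [-0.0015  0.0007 -0.0023] roll -0.0042 dist 0.003
```

View pics/c8.png

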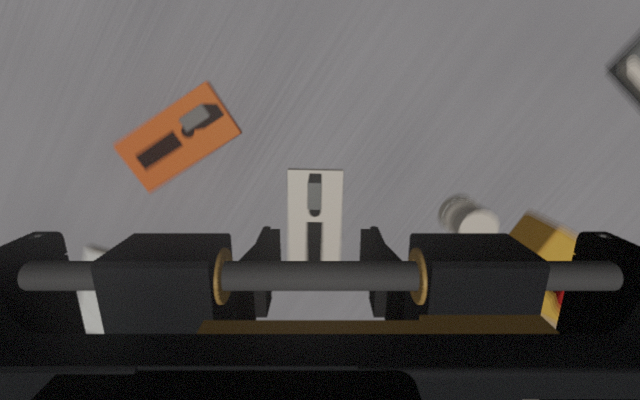

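Emit:
{"name": "carry_out", "arguments": {
  "targets": [
    [[0,-0.002,0,0.05,0],[0,-0.002,0,0.1,0],[0,-0.002,0,0.12,0],[0,-0.002,0,0.131,0],[1,-0.002,0,0.131,0]]
  ]
}}

```text
clock: 19.65
ee_pos: [0.4028, -0.2884, 0.0171]
ee_rot: [0.958, 0.288, -0.0, -0.0]
wrist_force: [-0.3, -1.2, 0.7]
grip_width: 0.039
```

Emit:
{"name": "carry_out", "arguments": {
  "targets": [
    [[1,0,0,0,0],[1,0,0,0,0],[1,0,0,0,0],[1,0,0,-0.03,0],[1,0,0,-0.09,0]]
  ]
}}

```text
clock: 20.27
ee_pos: [0.4018, -0.2876, 0.1073]
ee_rot: [0.958, 0.288, -0.002, -0.001]
wrist_force: [1.2, 0.2, -0.8]
grip_width: 0.0117
```

```bash
python3 go.py .4941 .0602 .12 84.5; python3 w.py c9
```

```text
t 20.27 p [ 0.4018 -0.2876  0.1073] th 33.42 z [-4.e-03  8.e-04 -1.e+00] F [ 1.2  0.2 -0.8] w 0.0117 j7 1.26
shift [ 0.2686 -0.2395 -0.0129] roll -0.8915 dist 0.36
```

View pics/c9.png

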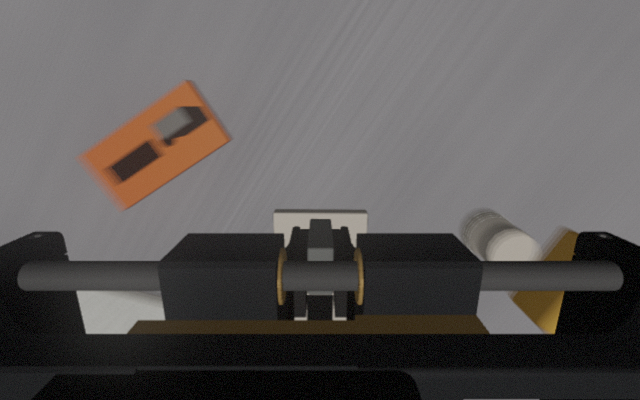

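Emit:
{"name": "carry_out", "arguments": {
  "targets": [
    [[1,0.04,-0.036,-0.015,-0.15],[1,0.08,-0.072,-0.015,-0.3],[1,0.12,-0.108,-0.015,-0.45],[1,0.16,-0.144,-0.015,-0.6],[1,0.2,-0.18,-0.015,-0.75]]
  ]
}}

```text
clock: 20.95
ee_pos: [0.4712, -0.0262, 0.1229]
ee_rot: [0.784, 0.62, 0.001, -0.0]
wrist_force: [0.4, -0.7, -1.0]
grip_width: 0.0118
```

```bash
python3 go.py .4941 .0602 .06 84.5
```

```text
t 20.95 p [ 0.4712 -0.0262  0.1229] th 76.66 z [ 1.e-03  8.e-04 -1.e+00] F [ 0.4 -0.7 -1. ] w 0.0118 j7 1.34
shift [0.0893 0.0023 0.063 ] roll -0.1368 dist 0.109
```

Emit:
{"name": "carry_out", "arguments": {
  "targets": [
    [[1,0.04,0.001,0,-0.07],[1,0.08,0.002,0.02,-0.137],[1,0.089,0.002,0.045,-0.137],[1,0.089,0.002,0.062,-0.137],[1,0.089,0.002,0.062,-0.137]]
  ]
}}

```text
clock: 21.58
ee_pos: [0.4929, 0.0568, 0.0597]
ee_rot: [0.742, 0.67, -0.001, -0.0]
wrist_force: [0.2, -1.3, -1.1]
grip_width: 0.0117
```

```bash
cat > held.py <<'E'
# held plate outline in scene view; args x y of expected plate centre, slot no
from h import *
import sys
from station import read_camera
st=manip.observe();xe,ye=st["ee_pos"][:2];R=Ro.from_quat(st["ee_rot"]).as_matrix();ex=R[:2,1]
n="scene";p,d=read_camera(n);c=cam(n);P=cloud(c,d);zt=st["ee_pos"][2]-.0168+.008
ctr=np.array([xe,ye])+.04*ex
q=(np.linalg.norm(P[...,:2]-ctr,axis=-1)<.07)&(abs(P[...,2]-zt)<.007)&(p.min(-1)>90)
k=P[q];r=cv2.minAreaRect((k[:,:2]*1000).astype(np.float32))
print("plate",q.sum(),np.round(r[0],1),np.round(r[1],1),round(r[2],2),"z",np.median(k[:,2]).round(4),"expect ctr",(ctr*1000).round(1),round(zt,4))
o=np.array([.6318,.0821]);a=np.radians(-5.5);e=np.array([np.cos(a),np.sin(a)]);f=np.array([-e[1],e[0]])
for nm,v in (("scene",np.array(r[0])/1000),("expect",ctr)): print(nm,"in reader frame",(np.array([(v-o)@e,(v-o)@f])*1000).round(1))
E
python3 held.py; python3 go.py .4941 .0602 .03 84.5
```

```text
plate 544 [537.9  51.7] [ 54.3 102.7] 83.8 z 0.0487 expect ctr [532.7  52.8] 0.0509
scene in reader frame [-90.6 -39.2]
expect in reader frame [-95.8 -38.7]
t 21.62 p [0.4936 0.0569 0.0606] th 84.13 z [-6.e-04 -4.e-04 -1.e+00] F [-0.3 -0.3 -0.6] w 0.0119 j7 1.38
shift [0.0034 0.0001 0.0306] roll -0.0064 dist 0.031
```

Emit:
{"name": "carry_out", "arguments": {
  "targets": [
    [[1,0.004,0,0.01,-0.006],[1,0.004,0,0.02,-0.006],[1,0.004,0,0.027,-0.006],[1,0.004,0,0.03,-0.006],[1,0.004,0,0.03,-0.006]]
  ]
}}

```text
clock: 22.25
ee_pos: [0.4943, 0.0618, 0.0304]
ee_rot: [0.74, 0.673, -0.0, -0.0]
wrist_force: [-0.8, 0.1, -0.5]
grip_width: 0.0118
```

```bash
python3 held.py; python3 go.py .5837 .0516 .03 84.5
```

```text
plate 608 [546.8  49.5] [117.  102.3] 14.27 z 0.0194 expect ctr [534.1  58. ] 0.0216
scene in reader frame [-81.4 -40.6]
expect in reader frame [-95.  -33.3]
t 22.3 p [0.4944 0.0619 0.0306] th 84.56 z [ 1.e-04  1.e-04 -1.e+00] F [ 0.6  0.3 -0.9] w 0.0118 j7 1.4
shift [-0.0018  0.0899  0.0006] roll 0.001 dist 0.09
```

Emit:
{"name": "carry_out", "arguments": {
  "targets": [
    [[1,-0.0015,0.005,0,0],[1,-0.0015,0.02,0,0],[1,-0.0015,0.035,0,0],[1,-0.0015,0.05,0,0],[1,-0.0015,0.065,0,0]]
  ]
}}

```text
clock: 22.92
ee_pos: [0.5603, 0.0541, 0.0304]
ee_rot: [0.74, 0.673, 0.0, 0.0]
wrist_force: [-0.3, -0.1, -1.0]
grip_width: 0.0118
```

```bash
python3 go.py .5837 .0516 .03 84.5
```

```text
t 22.93 p [0.5603 0.0541 0.0304] th 84.57 z [ 3.e-04 -1.e-04 -1.e+00] F [-0.3 -0.1 -1. ] w 0.0118 j7 1.48
shift [-0.0003  0.0235  0.0004] roll 0.0012 dist 0.024
```

Emit:
{"name": "carry_out", "arguments": {
  "targets": [
    [[1,0,0.01,0,0],[1,0,0.018,0,0],[1,0,0.022,0,0],[1,0,0.025,0,0],[1,0,0.026,0,0]]
  ]
}}

```text
clock: 23.55
ee_pos: [0.5839, 0.0518, 0.0303]
ee_rot: [0.74, 0.673, -0.001, -0.001]
wrist_force: [-5.0, -0.4, 1.2]
grip_width: 0.0119
```

Emit:
{"name": "carry_out", "arguments": {
  "targets": [
    [[1,0,0.001,0,0],[1,0,0.002,0,0],[1,0,0.002,0,0],[1,0,0.002,0,0],[1,0,0.002,0,0]]
  ]
}}

```text
clock: 24.18
ee_pos: [0.5841, 0.0518, 0.0301]
ee_rot: [0.74, 0.673, -0.002, -0.002]
wrist_force: [-13.3, -0.5, 6.9]
grip_width: 0.0121
```

```bash
python3 go.py .5837 .0516 .03 84.5
```

```text
t 24.18 p [0.5841 0.0518 0.0301] th 84.57 z [-5.3e-03  5.0e-04 -1.0e+00] F [-13.3  -0.5   6.9] w 0.0121 j7 1.5
shift [-0.0002 -0.0003  0.0001] roll 0.0013 dist 0.0
```

Firm contact at the predicted home position. Release.

Emit:
{"name": "carry_out", "arguments": {
  "targets": [
    [[1,0,-0.003,0,0],[0,0,-0.003,0,0],[0,0,-0.003,0,0],[0,0,-0.003,-0.04,0],[0,0,-0.01,-0.1,0]]
  ]
}}

```text
clock: 24.8
ee_pos: [0.576, 0.0525, 0.1304]
ee_rot: [0.74, 0.673, -0.001, -0.0]
wrist_force: [1.6, 0.1, -0.0]
grip_width: 0.0405
```

```bash
python3 go.py; python3 w.py c10;python3 m4.py c10 .012 .584 .052; python3 snap.py d4; python3 m1.py d4 | grep -E "size \[ ?5"; python3 go.py
```

```text
t 24.8 p [0.576  0.0525 0.1304] th 84.57 z [-0.0026 -0.0012 -1.    ] F [ 1.6  0.1 -0. ] w 0.0405 j7 1.44
grip top [313, 197, 15, 33, 482] [584.1  52.1] [10.8 24.3] 84.7 0.0599
top [437. 161.] ctr [ 597.3 -423.8] size [ 57.  113.7] ang 14.0 zmed 0.0081
scene [173. 276.] ctr [ 598.5 -426.4] size [ 55.  109.5] ang 14.1 zmed 0.0077
scene [464.   7.] ctr [-279.   690.9] size [ 54.7 128.4] ang 55.5 zmed -0.7542
t 24.95 p [0.5788 0.0528 0.134 ] th 84.56 z [ 0.0061  0.002  -1.    ] F [ 0.6  0.1 -0.1] w 0.0429 j7 1.44
```

View pics/c10.png

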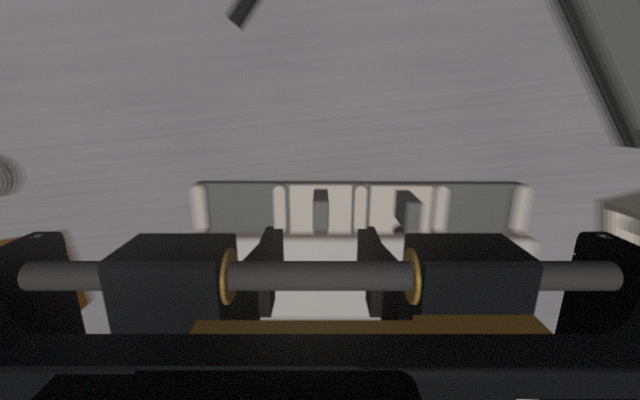

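```bash
python3 - <<'E'
from h import *
z=np.load("d4_top.npz");c=cam("top");P=cloud(c,z["d"])
q=(P[...,1]<-.40)&(P[...,1]>-.8)&(P[...,0]>.35)&(P[...,0]<.95)&(P[...,2]>.08)
k=P[q];print(k.min(0),k.max(0)); 
for lo in np.arange(.08,.4,.05):
    s=k[(k[:,2]>lo)&(k[:,2]<lo+.05)]
    if len(s)>20: print(lo.round(2),len(s),cv2.minEnclosingCircle((s[:,:2]*1000).astype(np.float32)))
q=(abs(P[...,1]+.37)<.1)&(abs(P[...,0]-.78)<.09)&(P[...,2]>.05);print("bottle",P[q].min(0),P[q].max(0))
cv2.imwrite("pics/d4c.png",cv2.resize(np.load("d4_top.npz")["p"][80:240,360:560,::-1],None,fx=3,fy=3))
E
python3 go.py .588 -.386 .16 14
```

```text
[ 0.52033441 -0.73159552  0.08022031] [ 0.7947062  -0.45880648  0.18538251]
0.08 543 ((655.6680908203125, -580.3955688476562), 138.34268188476562)
0.13 6458 ((661.1442260742188, -597.5518798828125), 138.18768310546875)
0.18 355 ((663.25537109375, -591.9719848632812), 99.5423355102539)
bottle [ 0.69010141 -0.46983155  0.05032285] [ 0.79348624 -0.31521021  0.15671551]
t 24.95 p [0.5788 0.0528 0.134 ] th 84.56 z [ 0.0061  0.002  -1.    ] F [ 0.6  0.1 -0.1] w 0.0429 j7 1.44
shift [-0.4359  0.0509 -0.0269] roll 1.2316 dist 0.44
```

View pics/d4c.png

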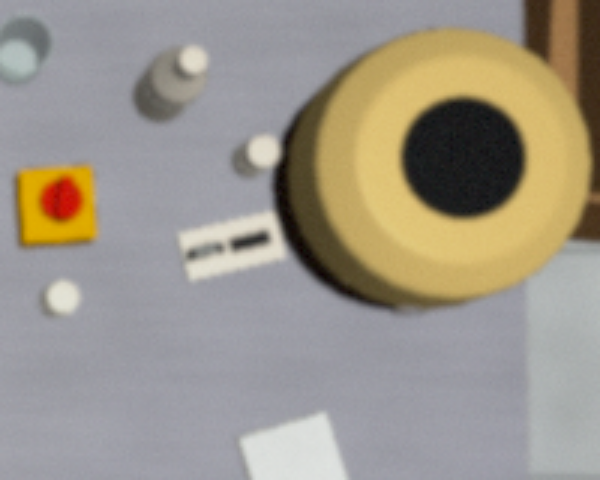

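Run:
```python
from h import *
z=np.load("d4_top.npz");c=cam("top");P=cloud(c,z["d"])
for lo in (.02,.06,.1,.13):
    q=(P[...,2]>lo)&(P[...,2]<lo+.04);q[:, :400]=0;q[:,435:]=0;q[125:]=0;q[:90]=0
    k=P[q]
    if len(k)>5: print(lo,len(k),cv2.minEnclosingCircle((k[:,:2]*1000).astype(np.float32)))
```

```text
0.02 69 ((760.7533569335938, -343.35150146484375), 29.744144439697266)
0.06 138 ((763.7581787109375, -345.52606201171875), 30.40624237060547)
0.1 149 ((763.4166870117188, -343.39990234375), 26.90728187561035)
0.13 79 ((764.3446044921875, -346.0773620605469), 14.143967628479004)
```

Emit:
{"name": "carry_out", "arguments": {
  "targets": [
    [[0,-0.058,0.007,-0.02,0.15],[0,-0.116,0.014,-0.03,0.33],[0,-0.174,0.021,-0.03,0.5],[0,-0.232,0.028,-0.03,0.68],[0,-0.29,0.034,-0.03,0.86]]
  ]
}}

```text
clock: 25.58
ee_pos: [0.5829, -0.2409, 0.1596]
ee_rot: [0.954, 0.301, -0.0, -0.0]
wrist_force: [1.7, -0.6, -1.0]
grip_width: 0.0436
```

```bash
python3 go.py .588 -.386 .16 14
```

```text
t 25.57 p [ 0.5829 -0.2409  0.1596] th 34.99 z [-7.e-04  2.e-04 -1.e+00] F [ 1.7 -0.6 -1. ] w 0.0436 j7 1.18
shift [-0.079   0.1218 -0.0004] roll 0.3663 dist 0.145
```

Emit:
{"name": "carry_out", "arguments": {
  "targets": [
    [[0,-0.026,0.04,0,0.12],[0,-0.052,0.08,0,0.24],[0,-0.079,0.122,0,0.366],[0,-0.079,0.122,0,0.366],[0,-0.079,0.122,0,0.366]]
  ]
}}

```text
clock: 26.2
ee_pos: [0.5891, -0.384, 0.1593]
ee_rot: [0.992, 0.125, -0.001, -0.001]
wrist_force: [1.1, 1.0, 0.1]
grip_width: 0.0436
```

```bash
python3 go.py .588 -.386 .16 14; python3 w.py c11; python3 m4.py c11; python3 go.py
```

```text
t 26.2 p [ 0.5891 -0.384   0.1593] th 14.37 z [-0.0012  0.001  -1.    ] F [1.1 1.  0.1] w 0.0436 j7 1.07
shift [-0.0016  0.0016 -0.0007] roll 0.0064 dist 0.002
grip top [310, 180, 14, 28, 387] [ 588.1 -386.6] [11.6 23.6] 14.5 0.0479
t 26.25 p [ 0.5896 -0.3832  0.1596] th 14.43 z [-6.0e-04  1.3e-03 -1.0e+00] F [-0.2  0.   0.4] w 0.0435 j7 1.07
```

View pics/c11.png

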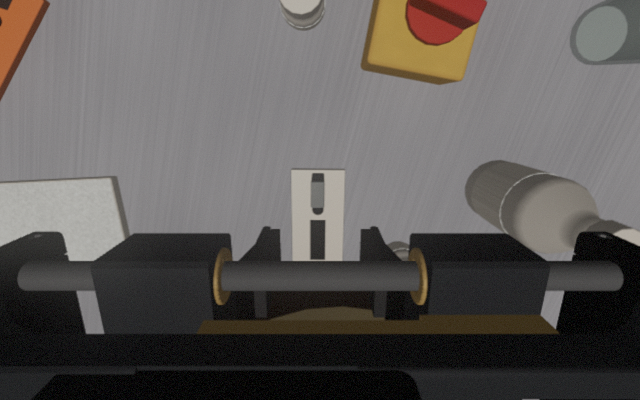

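Emit:
{"name": "carry_out", "arguments": {
  "targets": [
    [[0,-0.002,0.003,0.05,0],[0,-0.002,0.003,0.1,0],[0,-0.002,0.003,0.13,0],[0,-0.002,0.003,0.142,0],[1,-0.002,0.003,0.142,0]]
  ]
}}

```text
clock: 26.88
ee_pos: [0.5884, -0.3871, 0.0186]
ee_rot: [0.992, 0.125, 0.0, -0.0]
wrist_force: [0.6, 0.3, 0.5]
grip_width: 0.0389
```

Emit:
{"name": "carry_out", "arguments": {
  "targets": [
    [[1,0,0,0,0],[1,0,0,0,0],[1,0,0,0,0],[1,0,0,-0.04,0],[1,0,0,-0.1,0]]
  ]
}}

```text
clock: 27.5
ee_pos: [0.5868, -0.386, 0.1173]
ee_rot: [0.992, 0.125, -0.002, -0.002]
wrist_force: [0.9, 0.8, -4.0]
grip_width: 0.0118
```

```bash
python3 go.py .4874 -.0095 .15 84.5; python3 w.py c12
```

```text
t 27.5 p [ 0.5868 -0.386   0.1173] th 14.35 z [-0.0043  0.0038 -1.    ] F [ 0.9  0.8 -4. ] w 0.0118 j7 1.09
shift [-0.0031 -0.3895 -0.0309] roll -1.2244 dist 0.391
```

View pics/c12.png

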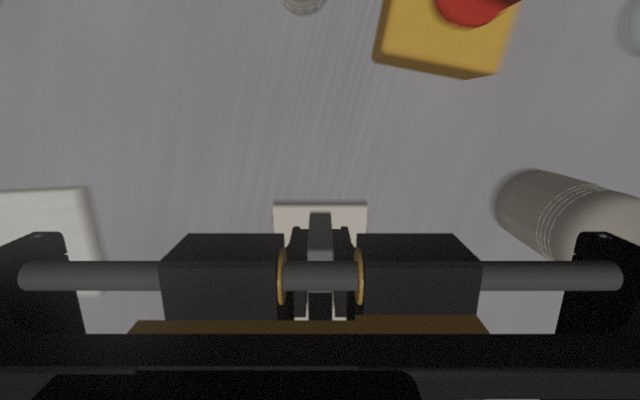

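Emit:
{"name": "carry_out", "arguments": {
  "targets": [
    [[1,0,-0.04,-0.03,-0.05],[1,0,-0.1,-0.035,-0.2],[1,0,-0.16,-0.035,-0.38],[1,0,-0.22,-0.035,-0.56],[1,0,-0.28,-0.035,-0.74]]
  ]
}}

```text
clock: 28.18
ee_pos: [0.5181, -0.1148, 0.1537]
ee_rot: [0.879, 0.478, 0.0, 0.0]
wrist_force: [0.9, 0.2, -0.9]
grip_width: 0.0119
```

```bash
python3 go.py .4874 -.0095 .09 84.5
```

```text
t 28.18 p [ 0.5181 -0.1148  0.1537] th 57.07 z [ 9.e-04  3.e-04 -1.e+00] F [ 0.9  0.2 -0.9] w 0.0119 j7 1.26
shift [ 0.0717 -0.083   0.0637] roll -0.4787 dist 0.127
```

Emit:
{"name": "carry_out", "arguments": {
  "targets": [
    [[1,0.024,-0.028,0,-0.16],[1,0.048,-0.055,0,-0.32],[1,0.072,-0.083,0.01,-0.478],[1,0.072,-0.083,0.04,-0.478],[1,0.072,-0.083,0.06,-0.478]]
  ]
}}

```text
clock: 28.8
ee_pos: [0.4884, -0.0105, 0.0927]
ee_rot: [0.742, 0.67, 0.0, -0.0]
wrist_force: [0.1, 0.1, -0.4]
grip_width: 0.0119
```

```bash
python3 held.py; python3 go.py .4874 -.0095 .06 84.5
```

```text
plate 93 [502.  -12.4] [53.9 39.3] 82.71 z 0.0791 expect ctr [528.2 -14.6] 0.0839
scene in reader frame [-120.2 -106.5]
expect in reader frame [ -93.8 -106.2]
t 28.85 p [ 0.4872 -0.0109  0.0906] th 84.13 z [-2.8e-03 -3.0e-04 -1.0e+00] F [-2.2  0.6 -3.6] w 0.0118 j7 1.5
shift [0.0014 0.0002 0.0306] roll -0.0064 dist 0.031
```

```bash
python3 w.py c13; python3 snap.py d5
python3 - <<'E'
from h import *
z=np.load("d5_scene.npz");p=z["p"];cv2.imwrite("pics/d5c.png",cv2.resize(p[160:290,250:450,::-1],None,fx=4,fy=4))
c=cam("scene");P=cloud(c,z["d"])
st=manip.observe();e=np.array([np.cos(np.radians(-5.8)),np.sin(np.radians(-5.8))]);D=P[...,:2]-st["ee_pos"][:2];u=D@e;w=D@np.array([-e[1],e[0]])
for a in np.arange(-.02,.11,.01):
    q=(abs(u-a)<.005)&(abs(w-.018)<.006)&(P[...,2]>.03)
    if q.sum(): print(a.round(2),q.sum(),np.median(P[q][:,2]).round(4))
E
python3 go.py
```

```text
-0.02 62 0.5068
-0.01 45 0.4976
0.0 45 0.4894
0.01 62 0.4867
0.02 81 0.4814
0.03 158 0.3663
0.04 310 0.365
0.05 48 0.4405
0.06 22 0.0661
0.07 17 0.0618
0.08 17 0.0596
0.09 2 0.0602
t 29.0 p [ 0.4889 -0.0112  0.094 ] th 84.08 z [ 1.e-04 -1.e-04 -1.e+00] F [-0.3  0.1 -1.6] w 0.0118 j7 1.5
```

View pics/d5c.png

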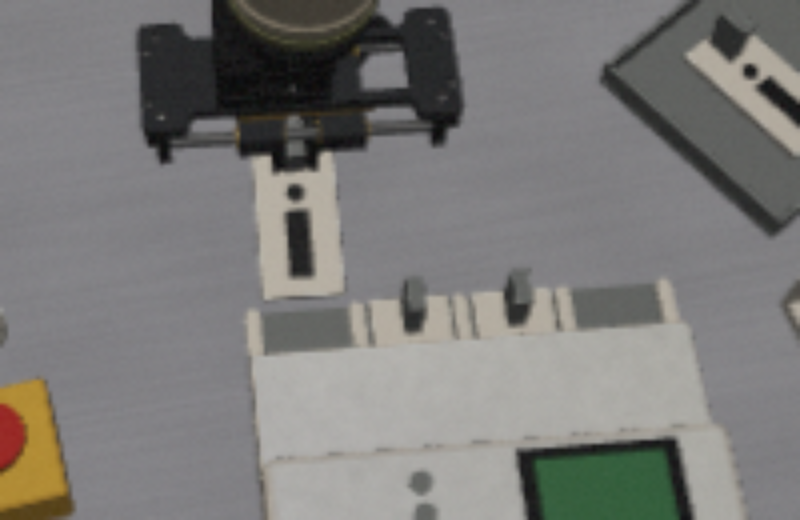

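View pics/c13.png

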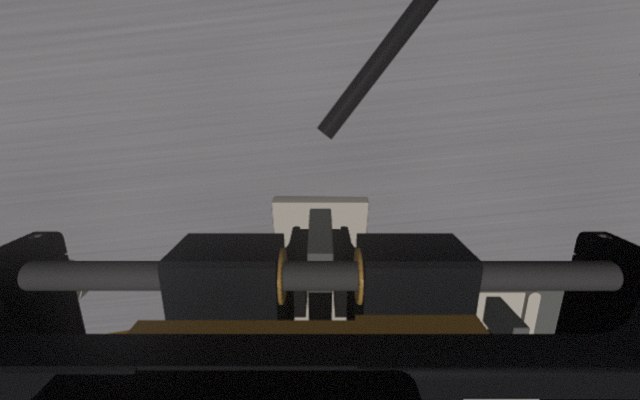

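```bash
python3 go.py .43 -.09 .06 84.5
```

```text
t 29.0 p [ 0.4889 -0.0112  0.094 ] th 84.08 z [ 1.e-04 -1.e-04 -1.e+00] F [-0.3  0.1 -1.6] w 0.0118 j7 1.5
shift [-0.0844 -0.0505  0.034 ] roll -0.0074 dist 0.104
```

Emit:
{"name": "carry_out", "arguments": {
  "targets": [
    [[1,-0.02,-0.012,0,0],[1,-0.045,-0.026,0,0],[1,-0.07,-0.042,0.01,0],[1,-0.084,-0.05,0.025,0],[1,-0.084,-0.05,0.034,0]]
  ]
}}

```text
clock: 29.62
ee_pos: [0.4298, -0.0906, 0.0597]
ee_rot: [0.743, 0.669, 0.001, -0.0]
wrist_force: [-0.4, 0.1, -1.3]
grip_width: 0.012
```

```bash
python3 go.py
python3 - <<'E'
from station import read_camera
import cv2
p,d=read_camera("scene");cv2.imwrite("pics/d6.png",cv2.resize(p[130:290,210:450,::-1],None,fx=3,fy=3))
E
```

```text
t 29.62 p [ 0.4298 -0.0906  0.0597] th 83.95 z [ 8.e-04  1.e-03 -1.e+00] F [-0.4  0.1 -1.3] w 0.012 j7 1.65
```

View pics/d6.png

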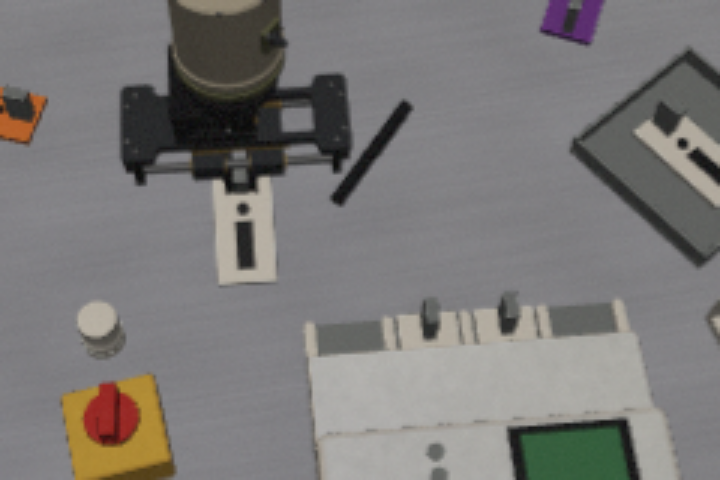

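Clear bench under the cassette, away from the pen. I'll lower it gently so the plate levels itself.

Emit:
{"name": "carry_out", "arguments": {
  "targets": [
    [[1,0,0,0.008,0],[1,0,0,0.016,0],[1,0,0,0.022,0],[1,0,0,0.028,0],[1,0,0,0.032,0]]
  ]
}}

```text
clock: 30.3
ee_pos: [0.4304, -0.0893, 0.0272]
ee_rot: [0.742, 0.67, -0.0, -0.0]
wrist_force: [-2.8, 0.5, 4.1]
grip_width: 0.0116
```

Emit:
{"name": "carry_out", "arguments": {
  "targets": [
    [[1,0,0,0.003,0],[1,0,0,0.006,0],[1,0,0,0.009,0],[1,0,0,0.01,0],[1,0,0,0.01,0]]
  ]
}}

```text
clock: 30.92
ee_pos: [0.4308, -0.0894, 0.0187]
ee_rot: [0.743, 0.67, 0.0, -0.0]
wrist_force: [-11.5, 1.4, 30.7]
grip_width: 0.0116
```

Emit:
{"name": "carry_out", "arguments": {
  "targets": [
    [[1,0,0,-0.002,0],[0,0,0,-0.002,0],[0,0,0,-0.002,0],[0,0,0,-0.05,0],[0,0,0,-0.11,0]]
  ]
}}

```text
clock: 31.55
ee_pos: [0.4294, -0.0895, 0.1279]
ee_rot: [0.743, 0.67, -0.001, -0.0]
wrist_force: [0.8, 0.8, -0.0]
grip_width: 0.0408
```

Emit:
{"name": "carry_out", "arguments": {
  "targets": [
    [[0,0,0,-0.02,0],[0,0,0,-0.02,0],[0,0,0,-0.02,0],[0,0,0,-0.02,0],[0,0,0,-0.02,0]]
  ]
}}

```text
clock: 32.17
ee_pos: [0.43, -0.0894, 0.1468]
ee_rot: [0.743, 0.67, -0.001, -0.0]
wrist_force: [-0.4, -0.1, 0.3]
grip_width: 0.0437
```

```bash
python3 go.py; python3 w.py c14; python3 m4.py c14; python3 go.py
```

```text
t 32.17 p [ 0.43   -0.0894  0.1468] th 84.1 z [-1.4e-03 -5.0e-04 -1.0e+00] F [-0.4 -0.1  0.3] w 0.0437 j7 1.54
grip top [313, 178, 14, 30, 408] [429.3 -89.3] [11.1 24.1] 84.1 0.0479
t 32.23 p [ 0.4301 -0.0894  0.1469] th 84.1 z [-1.2e-03 -4.0e-04 -1.0e+00] F [ 0.2 -0.3 -0.5] w 0.0437 j7 1.54
```

View pics/c14.png

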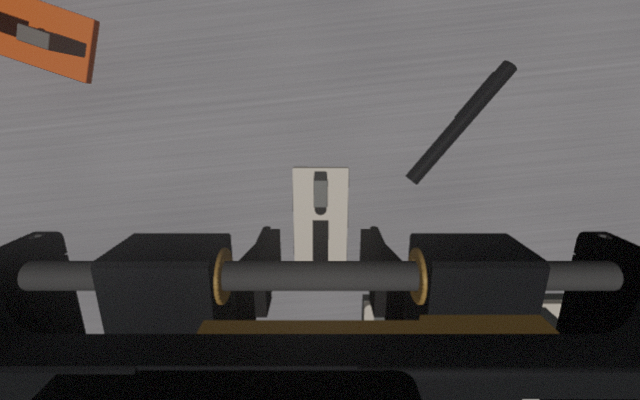

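The cassette lies flat (grip top at z 47.9 mm, upright) and the grip is centred. I'll regrasp it.

Emit:
{"name": "carry_out", "arguments": {
  "targets": [
    [[0,0,-0.001,0.05,0],[0,0,-0.001,0.1,0],[0,0,-0.001,0.12,0],[0,0,-0.001,0.13,0],[1,0,-0.001,0.13,0]]
  ]
}}

```text
clock: 32.85
ee_pos: [0.4294, -0.0894, 0.0174]
ee_rot: [0.743, 0.67, -0.0, -0.0]
wrist_force: [-1.1, 0.5, 0.0]
grip_width: 0.0388
```

Emit:
{"name": "carry_out", "arguments": {
  "targets": [
    [[1,0,0,0,0],[1,0,0,0,0],[1,0,0,0,0],[1,0,0,-0.02,0],[1,0,0,-0.06,0]]
  ]
}}

```text
clock: 33.48
ee_pos: [0.4283, -0.0893, 0.0774]
ee_rot: [0.743, 0.67, -0.001, -0.001]
wrist_force: [1.1, 0.3, -1.4]
grip_width: 0.0116
```

```bash
python3 go.py .4874 -.0095 .06 84.5
```

```text
t 33.48 p [ 0.4283 -0.0893  0.0774] th 84.1 z [-2.9e-03 -9.0e-04 -1.0e+00] F [ 1.1  0.3 -1.4] w 0.0116 j7 1.62
shift [0.0855 0.0507 0.0172] roll -0.0069 dist 0.101
```

Emit:
{"name": "carry_out", "arguments": {
  "targets": [
    [[1,0.025,0.015,0,-0.007],[1,0.05,0.03,0,-0.007],[1,0.075,0.044,0.005,-0.007],[1,0.0855,0.0505,0.017,-0.007],[1,0.0855,0.0505,0.017,-0.007]]
  ]
}}

```text
clock: 34.1
ee_pos: [0.488, -0.0088, 0.0599]
ee_rot: [0.74, 0.673, -0.001, -0.0]
wrist_force: [-0.4, -0.5, -1.2]
grip_width: 0.0116
```

```bash
python3 held.py; python3 go.py .4874 -.0095 .03 84.5
```

```text
plate 539 [533.  -13.2] [ 54.2 101.4] 84.47 z 0.049 expect ctr [527.9 -12.6] 0.0511
scene in reader frame [ -89.2 -104.3]
expect in reader frame [ -94.4 -104.2]
t 34.15 p [ 0.4879 -0.0097  0.0604] th 84.52 z [-1.1e-03 -6.0e-04 -1.0e+00] F [-0.9  0.2 -0.9] w 0.012 j7 1.55
shift [ 0.0002 -0.0005  0.0304] roll 0.0004 dist 0.03
```

Emit:
{"name": "carry_out", "arguments": {
  "targets": [
    [[1,0,0,0.01,0],[1,0,0,0.02,0],[1,0,0,0.027,0],[1,0,0,0.03,0],[1,0,0,0.03,0]]
  ]
}}

```text
clock: 34.78
ee_pos: [0.4884, -0.0095, 0.0304]
ee_rot: [0.74, 0.672, -0.0, -0.0]
wrist_force: [0.5, -0.3, -2.3]
grip_width: 0.0121
```

```bash
python3 go.py .5769 -.0181 .03 84.5
```

```text
t 34.77 p [ 0.4884 -0.0095  0.0304] th 84.5 z [-1.e-04 -1.e-04 -1.e+00] F [ 0.5 -0.3 -2.3] w 0.0121 j7 1.59
shift [-0.0001  0.0889  0.0004] roll -0.0 dist 0.089
```

Emit:
{"name": "carry_out", "arguments": {
  "targets": [
    [[1,0,0.01,0,0],[1,0,0.023,0,0],[1,0,0.037,0,0],[1,0,0.051,0,0],[1,0,0.065,0,0]]
  ]
}}

```text
clock: 35.4
ee_pos: [0.5542, -0.0157, 0.0304]
ee_rot: [0.74, 0.672, -0.0, 0.0]
wrist_force: [0.4, -0.1, -1.0]
grip_width: 0.0116
```

```bash
python3 go.py .5769 -.0181 .03 84.5
```

```text
t 35.4 p [ 0.5542 -0.0157  0.0304] th 84.51 z [-0.e+00 -1.e-04 -1.e+00] F [ 0.4 -0.1 -1. ] w 0.0116 j7 1.66
shift [-0.0002  0.0228  0.0004] roll 0.0002 dist 0.023
```

Emit:
{"name": "carry_out", "arguments": {
  "targets": [
    [[1,0,0.01,0,0],[1,0,0.018,0,0],[1,0,0.022,0,0],[1,0,0.024,0,0],[1,0,0.025,0,0]]
  ]
}}

```text
clock: 36.02
ee_pos: [0.5779, -0.0179, 0.0306]
ee_rot: [0.74, 0.672, 0.0, -0.0]
wrist_force: [-0.5, 0.4, -0.9]
grip_width: 0.0117
```

```bash
python3 go.py .5769 -.0181 .03 84.5
```

```text
t 36.02 p [ 0.5779 -0.0179  0.0306] th 84.51 z [-1.e-04  2.e-04 -1.e+00] F [-0.5  0.4 -0.9] w 0.0117 j7 1.68
shift [-0.0003 -0.001   0.0006] roll 0.0001 dist 0.001
```

Emit:
{"name": "carry_out", "arguments": {
  "targets": [
    [[1,0,0.001,0,0],[1,0,0.002,0,0],[1,0,0.003,0,0],[1,0,0.003,0,0],[1,0,0.003,0,0]]
  ]
}}

```text
clock: 36.65
ee_pos: [0.5787, -0.018, 0.0301]
ee_rot: [0.74, 0.672, -0.001, -0.002]
wrist_force: [-11.7, 1.2, 6.4]
grip_width: 0.0118
```

Against the end wall. Release, lift and check.

Emit:
{"name": "carry_out", "arguments": {
  "targets": [
    [[1,0,-0.003,0,0],[0,0,-0.003,0,0],[0,0,-0.003,0,0],[0,0,-0.003,-0.04,0],[0,0,-0.01,-0.1,0]]
  ]
}}

```text
clock: 37.28
ee_pos: [0.5703, -0.0173, 0.1305]
ee_rot: [0.74, 0.672, -0.001, -0.0]
wrist_force: [1.4, 0.6, 0.0]
grip_width: 0.0405
```

Emit:
{"name": "carry_out", "arguments": {
  "targets": [
    [[0,0,-0.01,-0.02,0],[0,0,-0.02,-0.03,0],[0,0,-0.02,-0.03,0],[0,0,-0.02,-0.03,0],[0,0,-0.02,-0.03,0]]
  ]
}}

```text
clock: 37.9
ee_pos: [0.5509, -0.0155, 0.1596]
ee_rot: [0.74, 0.672, -0.001, -0.0]
wrist_force: [-0.3, -0.9, -1.0]
grip_width: 0.0434
```

```bash
python3 go.py; python3 w.py c15;for a in "c15 .012 .578 -.018" "c15 .012 .584 .052" "c15 .012 .591 .121"; do python3 m4.py $a; done; python3 snap.py d7; python3 m1.py d7 | grep -E "size \[ ?(5|1[01])"; python3 go.py .6365 -.2295 .16 83.7
python3 - <<'E'
import cv2,numpy as np
p=np.load("d7_scene.npz")["p"];cv2.imwrite("pics/d7c.png",cv2.resize(p[130:320,220:490,::-1],None,fx=2.9,fy=2.9))
E
```

```text
t 37.9 p [ 0.5509 -0.0155  0.1596] th 84.51 z [-1.4e-03 -6.0e-04 -1.0e+00] F [-0.3 -0.9 -1. ] w 0.0434 j7 1.56
grip top [313, 208, 14, 29, 395] [577.1 -17.9] [11.4 24.4] 84.6 0.0599
grip top [391, 208, 18, 29, 437] [583.8  52.2] [12.6 24.3] 84.9 0.0598
grip top [469, 209, 21, 25, 433] [590.2 121. ] [12.7 22.8] 82.3 0.0596
top [406. 262.] ctr [ 269.9 -324. ] size [119.8  63.7] ang 65.7 zmed 0.0069
top [200. 205.] ctr [447.6 350.8] size [118.5  63.9] ang 30.2 zmed 0.0121
scene [441. 182.] ctr [446.3 349.9] size [111.7  55.5] ang 29.6 zmed 0.011
scene [ 75. 134.] ctr [  79.2 -716.5] size [104.1  51.3] ang 0.0 zmed 0.0922
t 38.05 p [ 0.5511 -0.0155  0.16  ] th 84.5 z [-7.e-04 -4.e-04 -1.e+00] F [-0.1 -0.1 -0.1] w 0.0433 j7 1.56
shift [-2.048e-01  1.055e-01  1.000e-04] roll 0.014 dist 0.23
```

View pics/d7c.png

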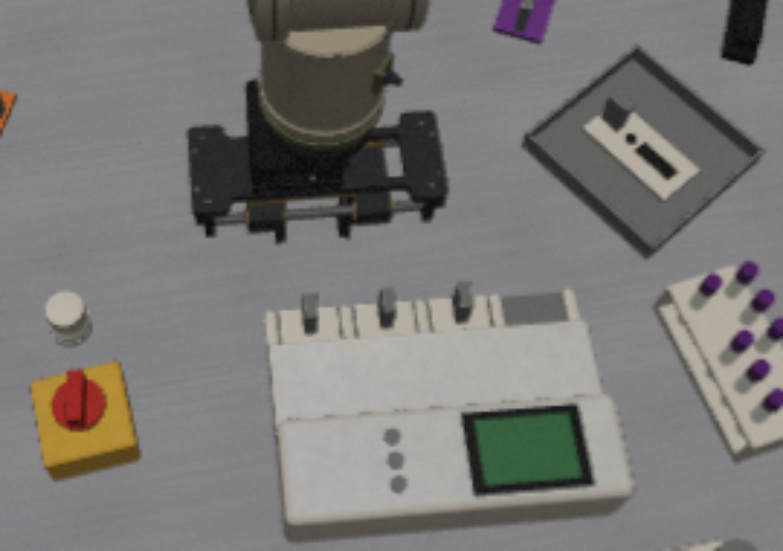

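View pics/c15.png

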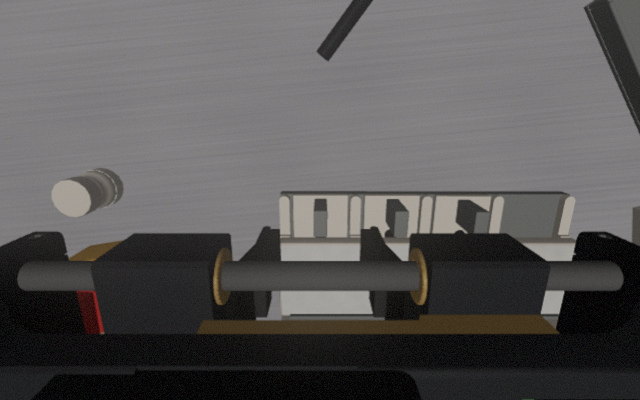

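Emit:
{"name": "carry_out", "arguments": {
  "targets": [
    [[0,-0.05,0.02,0,0],[0,-0.1,0.04,0,0],[0,-0.15,0.06,0,0.014],[0,-0.195,0.07,0,0.014],[0,-0.205,0.072,0,0.014]]
  ]
}}

```text
clock: 38.67
ee_pos: [0.6023, -0.2306, 0.1601]
ee_rot: [0.746, 0.665, -0.001, 0.0]
wrist_force: [-0.2, -0.4, -0.6]
grip_width: 0.0438
```

Emit:
{"name": "carry_out", "arguments": {
  "targets": [
    [[0,0,0,0,0],[0,0,0,0,0],[0,0,0,0,0],[0,0,0,0,0],[0,0,0,0,0]]
  ]
}}

```text
clock: 39.3
ee_pos: [0.6033, -0.2259, 0.1606]
ee_rot: [0.745, 0.667, 0.0, -0.0]
wrist_force: [-0.2, -0.8, 0.6]
grip_width: 0.0435
```

```bash
python3 go.py .6365 -.2295 .16 83.7;python3 w.py c16
python3 - <<'E'
from h import *
z=np.load("c16_wrist.npz");p=z["p"];c=cam("wrist",z);P=cloud(c,z["d"]);hsv=cv2.cvtColor(p,cv2.COLOR_RGB2HSV)
red=((hsv[...,0]<8)|(hsv[...,0]>172))&(hsv[...,1]>150)
for nm,lo,hi in (("bar",.09,.102),("disc",.064,.078)):
    q=red&(P[...,2]>lo)&(P[...,2]<hi)&(abs(P[...,0]-.63)<.06)&(abs(P[...,1]+.23)<.06);k=P[q]
    print(nm,q.sum(),cv2.minAreaRect((k[:,:2]*1000).astype(np.float32)),np.median(k[:,2]),cv2.minEnclosingCircle((k[:,:2]*1000).astype(np.float32)))
E
```

```text
t 39.3 p [ 0.6033 -0.2259  0.1606] th 83.74 z [ 2.e-04  3.e-04 -1.e+00] F [-0.2 -0.8  0.6] w 0.0435 j7 1.99
shift [0.     0.0334 0.0006] roll 0.0007 dist 0.033
bar 767 ((630.318359375, -228.99148559570312), (13.906846046447754, 33.22043991088867), 83.22281646728516) 0.095873600160502 ((630.481201171875, -229.15750122070312), 17.469585418701172)
disc 1258 ((634.5694580078125, -229.47325134277344), (43.51122283935547, 42.30817794799805), 83.2032699584961) 0.07397848410957959 ((635.575439453125, -229.73486328125), 22.686901092529297)
```

View pics/c16.png

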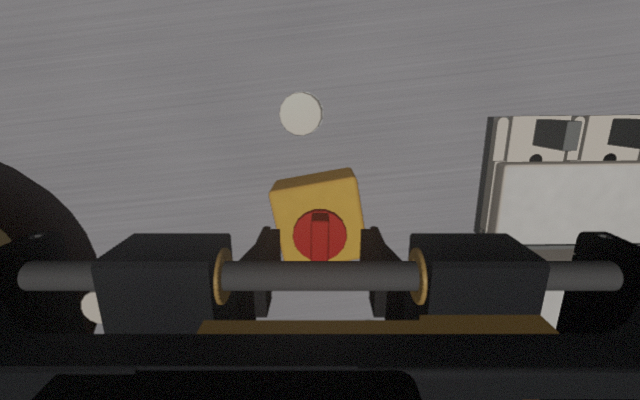

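Emit:
{"name": "carry_out", "arguments": {
  "targets": [
    [[0,0,0.015,0,0.007],[0,0,0.032,0.01,0.007],[0,0,0.0325,0.045,0.007],[0,0,0.0325,0.07,0.007],[0,0,0.0325,0.08,0.007]]
  ]
}}

```text
clock: 39.98
ee_pos: [0.6348, -0.2295, 0.079]
ee_rot: [0.747, 0.665, -0.001, -0.001]
wrist_force: [-0.1, 0.5, -0.2]
grip_width: 0.0434
```

```bash
python3 go.py .6357 -.2295 .080 83.3
```

```text
t 39.98 p [ 0.6348 -0.2295  0.079 ] th 83.31 z [-2.1e-03  6.0e-04 -1.0e+00] F [-0.1  0.5 -0.2] w 0.0434 j7 2.02
shift [ 0.0001  0.0009 -0.001 ] roll 0.0002 dist 0.001
```

Emit:
{"name": "carry_out", "arguments": {
  "targets": [
    [[1,0,0.001,-0.001,0],[1,0,0.001,-0.001,0],[1,0,0.001,-0.001,0],[1,0,0.001,-0.001,0],[1,0,0.001,-0.001,0.1]]
  ]
}}

```text
clock: 40.6
ee_pos: [0.6368, -0.2303, 0.082]
ee_rot: [0.78, 0.626, 0.0, 0.0]
wrist_force: [0.7, -1.0, 0.5]
grip_width: 0.0137
```

Emit:
{"name": "carry_out", "arguments": {
  "targets": [
    [[1,0,0,0,0.15],[1,0,0,0,0.3],[1,0,0,0,0.45],[1,0,0,0,0.6],[1,0,0,0,0.7]]
  ]
}}

```text
clock: 41.22
ee_pos: [0.6361, -0.2315, 0.0819]
ee_rot: [0.948, 0.319, -0.0, 0.001]
wrist_force: [-0.9, -3.4, 1.1]
grip_width: 0.0137
```

```bash
python3 go.py .6357 -.2295 .080 24; python3 -c "
from station import manip;s=manip.observe();print(s['moment'].round(2))"
```

```text
t 41.23 p [ 0.6361 -0.2315  0.0819] th 37.18 z [-1.0e-04 -1.8e-03 -1.0e+00] F [-0.9 -3.4  1.1] w 0.0137 j7 1.29
shift [ 0.0009 -0.0018  0.0019] roll 0.2301 dist 0.003
[-0.86  0.4   0.06]
```

Emit:
{"name": "carry_out", "arguments": {
  "targets": [
    [[1,0,0,0,0.07],[1,0,0,0,0.14],[1,0,0,0,0.19],[1,0,0,0,0.22],[1,0,0,0,0.24]]
  ]
}}

```text
clock: 41.85
ee_pos: [0.6357, -0.2317, 0.0818]
ee_rot: [0.979, 0.205, -0.001, 0.001]
wrist_force: [-2.9, -4.8, 1.0]
grip_width: 0.014
```

```bash
python3 go.py .6357 -.2295 .080 24; python3 -c "
from station import manip;s=manip.observe();print(s['moment'].round(2))"
```

```text
t 41.85 p [ 0.6357 -0.2317  0.0818] th 23.63 z [-9.e-04 -2.e-03 -1.e+00] F [-2.9 -4.8  1. ] w 0.014 j7 1.08
shift [ 0.0009 -0.002   0.0018] roll -0.0064 dist 0.003
[-1.11  0.71  0.42]
```

Emit:
{"name": "carry_out", "arguments": {
  "targets": [
    [[0,0,0,0,0],[0,0,0,0,0],[0,0,0,0,0],[0,0,0,-0.04,0],[0,0,0,-0.1,0]]
  ]
}}

```text
clock: 42.48
ee_pos: [0.6358, -0.229, 0.1811]
ee_rot: [0.979, 0.206, -0.001, -0.001]
wrist_force: [0.8, 0.3, 0.8]
grip_width: 0.0426
```

Emit:
{"name": "carry_out", "arguments": {
  "targets": [
    [[0,0,-0.05,0,0],[0,0,-0.1,0,0],[0,0,-0.15,-0.02,0],[0,0,-0.15,-0.02,0],[0,0,-0.15,-0.02,0]]
  ]
}}

```text
clock: 43.1
ee_pos: [0.5763, -0.0927, 0.2017]
ee_rot: [0.979, 0.206, 0.0, -0.0]
wrist_force: [-0.6, -1.1, -0.0]
grip_width: 0.0436
```

```bash
python3 go.py; python3 snap.py d8
python3 - <<'E'
from h import *
for n in("scene","top"):
    z=np.load(f"d8_{n}.npz");p=z["p"];c=cam(n);P=cloud(c,z["d"]);hsv=cv2.cvtColor(p,cv2.COLOR_RGB2HSV)
    red=((hsv[...,0]<8)|(hsv[...,0]>172))&(hsv[...,1]>150)
    q=red&(P[...,2]>.088)&(P[...,2]<.104)&(abs(P[...,0]-.63)<.06)&(abs(P[...,1]+.23)<.06);k=P[q]
    if len(k)>5: print(n,len(k),cv2.minAreaRect((k[:,:2]*1000).astype(np.float32)),np.median(k[:,2]))
p=np.load("d8_scene.npz")["p"];cv2.imwrite("pics/d8c.png",cv2.resize(p[140:320,220:490,::-1],None,fx=2.9,fy=2.9))
E
python3 m1.py d8 | grep -E "size \[ ?(5|1[01])"
```

```text
t 43.1 p [ 0.5763 -0.0927  0.2017] th 23.75 z [ 6.e-04  3.e-04 -1.e+00] F [-0.6 -1.1 -0. ] w 0.0436 j7 0.79
scene 111 ((637.0408935546875, -230.4105224609375), (14.864953994750977, 41.97930908203125), 24.124191284179688) 0.09478305324729097
top 54 ((632.3252563476562, -226.5607147216797), (13.239973068237305, 38.13716125488281), 25.123279571533203) 0.09582194560899915
top [406. 261.] ctr [ 269.8 -324.2] size [119.3  63.7] ang 65.7 zmed 0.0073
top [200. 206.] ctr [447.  351.7] size [118.8  62. ] ang 28.8 zmed 0.0121
scene [441. 182.] ctr [446.3 349.9] size [111.7  55.5] ang 29.6 zmed 0.011
scene [284. 147.] ctr [247.9 -84.9] size [105.8  29.6] ang 68.3 zmed 0.5089
scene [ 75. 134.] ctr [  79.3 -716.4] size [ 51.3 103.9] ang 89.8 zmed 0.0924
scene [464.   7.] ctr [-278.9  691. ] size [ 54.5 127.9] ang 56.2 zmed -0.7526
```

View pics/d8c.png

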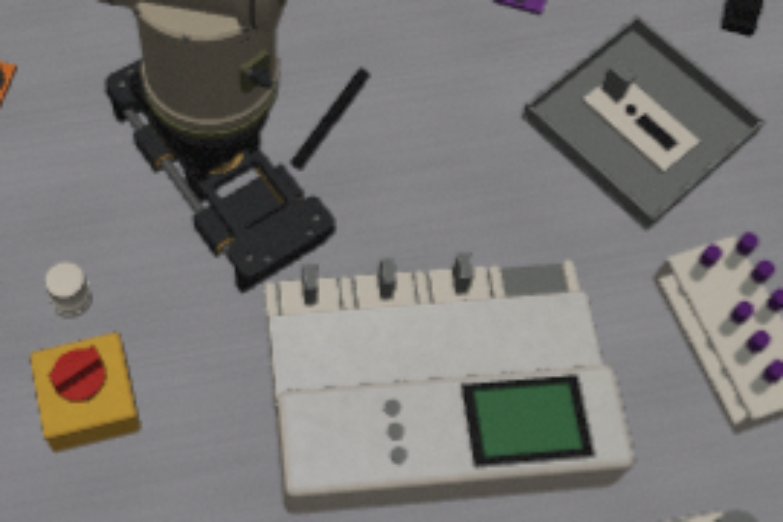

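```bash
python3 -c "
from station import workorder;print(workorder.sign_off())"
```

```text
the job is handed in; nothing more can be done
None
```

I finished the cassette change and handed the job in at about 43 s on the robot's clock; no verdict was reported.

**What I did**
- **Stop button:** I pressed it to 0.0884 m by the measured tool height, about 7.6 mm of its 8 mm travel, held it and let it go.
- **Spent cassette:** Only slot 1 held one. I pulled it out and set it flat in the middle of the grey tray.
- **Fresh cassettes:** All three on the bench went into slots 3, 2 and 1, each pushed until it touched the end wall (7 to 13 N). Slot 4 is empty.
- **Re-arming:** I gripped the bar and turned it clockwise until it met the end stop (0.42 N m).

**What went wrong on the way**
- One fresh cassette was knocked about 5 cm aside, so I measured it again before gripping it.
- The same cassette tipped nose-down in the grip. I set it flat on the bench and gripped it again.
- The first turn towards the second cassette went the wrong way, taking the last joint to 2.41 of its 2.6 rad range, so I turned back.

**Last checks**
- The three grips were within about 1 mm of their computed home positions and upright (grip tops at 59.6 to 59.9 mm, nominal 60).
- The spent cassette was within about 2 mm of the tray's centre.
- The button bar was up (about 95 mm) and turned roughly 1.2 rad, allowing 1 to 2 degrees of measuring error.
- The tube rack was standing, and the arm was clear of everything.
- The top and scene cameras disagreed with each other by 2 to 5 mm. I averaged them or used the wrist camera.

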